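# Load the till's coin float and shut the drawer

### The job

Load the record shop's till for the day: press the release button so that the cash drawer springs out, then lay every coin tube from the counter flat in the drawer's cups, the thick tubes in the cup with two wide troughs and the thin tubes in the cup with three narrow troughs. Then push the drawer fully home until it clicks shut and stays. Leave the other things on the counter where they are.

Things in the scene. Friction and masses are not known exactly. Their poses are not given: they have to be found in the camera images.
- till: The cash drawer's cabinet: a dark sheet-steel box fixed to the counter, 380 deep, 390 wide, 100 tall. Origin: on the counter under the middle of its front edge; x runs into the cabinet (away from where the drawer comes out), y along its front, z up. Its front faces roughly towards the robot. Its roof is 10 thick.
- drawer (a joint): How far the drawer is out, m: about 0.002 latched shut, 0.16 fully out, along the till's -x. Springs drive it out (7 N shut, 2 N fully out) and hold it out; only the latch holds it shut. To shut it push its front along the till's +x: some 7 N, rising to about 11 N in the last 18 mm as the catch rides over, to the hard stop at 0; let go, and it settles 2 mm back on the catch.
- drawer_front (a point): Middle of the outer face of the drawer's front (moves with the drawer), 65 mm above the counter. The front is a flat black panel 366 wide and 12 thick, from 12 to 86 mm above the counter. Axes as the till's.
- release (a joint): How far the release button is pressed, in m: 0 up, 0.010 fully down (about 4 to 5 N). The catch lets go at about 0.006 and the drawer springs out by itself. It rises by itself when let go. If the drawer is shut and the catch holds it, it reads 0.
- release_top (a point): Centre of the top of the release button: a round grey cap, 34 mm across, in a low black collar on the left of the till's roof near its front edge, its top 120 mm above the counter. Press straight down.
- cup_wide: Loose white cup, rides in the drawer's front, in its left or right half beside the other cup, hidden until the drawer is out. Outside 135 (x) x 172 (y) x 24 tall, walls and floor 3; origin: centre of its underside, 16 mm above the counter; axes as the till's. Two wide troughs (for thick tubes) along x, 50 wide, 129 long, at y = -40 and +40 mm, 5 deep, lined black, bottoms 3 above the origin. Drawer out: its middle is 78 mm before the cabinet.
- cup_narrow: Loose white cup, rides in the drawer's front, in its left or right half beside the other cup, hidden until the drawer is out. Outside 135 (x) x 172 (y) x 24 tall, walls and floor 3; origin: centre of its underside, 16 mm above the counter; axes as the till's. Three narrow troughs (for thin tubes) along x, 36 wide, 129 long, at y = -50, 0 and +50 mm, 5 deep, lined black, bottoms 3 above the origin. Drawer out: its middle is 78 mm before the cabinet.
- thick1: Thick coin tube: a 38 x 38 mm square tube 100 mm long, clear with grey end caps, full of brassy coins, about 0.42 kg, lying on the counter. Origin: its centre; x along its length. May be absent.
- thick2: Thick coin tube: a 38 x 38 mm square tube 100 mm long, clear with grey end caps, full of brassy coins, about 0.42 kg, lying on the counter. Origin: its centre; x along its length. May be absent.
- thin1: Thin coin tube: a 24 x 24 mm square tube 80 mm long, clear with grey end caps, full of brassy coins, about 0.20 kg, lying on the counter. Origin: its centre; x along its length. May be absent.
- thin2: Thin coin tube: a 24 x 24 mm square tube 80 mm long, clear with grey end caps, full of brassy coins, about 0.20 kg, lying on the counter. Origin: its centre; x along its length. May be absent.
- thin3: Thin coin tube: a 24 x 24 mm square tube 80 mm long, clear with grey end caps, full of brassy coins, about 0.20 kg, lying on the counter. Origin: its centre; x along its length. May be absent.
- cd_stack: Bystander: a stack of four lying CD cases, 142 x 125 x 42 mm. Origin: centre of its underside. Not to be disturbed.
- cd_case: Bystander: one lying CD case, 142 x 125 x 10 mm. Origin: centre of its underside. Not to be disturbed.
- pen_pot: Bystander: white pot of pens, 76 across, 95 tall, pens to 150 mm. Origin: centre of its underside. Not to be disturbed.
- tape: Bystander: black tape dispenser, 150 x 58 x 76 mm. Origin: centre of its underside. Not to be disturbed.
- label_roll: Bystander: roll of paper labels lying flat, 80 across, 32 tall mm. Origin: centre of its underside. Not to be disturbed.
- stapler: Bystander: stapler, 145 x 36 x 52 mm. Origin: centre of its underside. Not to be disturbed.
- card_reader: Bystander: card payment reader lying face up, 165 x 78 x 33 mm. Origin: centre of its underside. Not to be disturbed.
Things that resemble listed ones, but are neither listed nor needed, are in the scene too. What is shaped like the thin3 but pink or purple is not meant.

How it is judged:
On the way, in this order (a step that is already met when the one before it is completed fails the run):
1. the release is pressed and the drawer springs out (more than 130 mm) (value of joint drawer above 0.13 m), for 0.2 s.
2. every tube lies in the cup for its size while the drawer is out (value of joint drawer above 0.1 m and x of thick1 in the frame of cup_wide between -0.035 and 0.035 m and y of thick1 in the frame of cup_wide between -0.078 and 0.078 m and z of each of thick1, thick2 in the frame of cup_wide below 0.045 m and angle between thick1's own x axis and vertical between 1.32 and 1.82 rad and x of thick2 in the frame of cup_wide between -0.035 and 0.035 m and y of thick2 in the frame of cup_wide between -0.078 and 0.078 m and angle between thick2's own x axis and vertical between 1.32 and 1.82 rad and x of thin1 in the frame of cup_narrow between -0.035 and 0.035 m and y of thin1 in the frame of cup_narrow between -0.078 and 0.078 m and z of each of thin1, thin2, thin3 in the frame of cup_narrow below 0.045 m and angle between thin1's own x axis and vertical between 1.32 and 1.82 rad and x of thin2 in the frame of cup_narrow between -0.035 and 0.035 m and y of thin2 in the frame of cup_narrow between -0.078 and 0.078 m and angle between thin2's own x axis and vertical between 1.32 and 1.82 rad and x of thin3 in the frame of cup_narrow between -0.035 and 0.035 m and y of thin3 in the frame of cup_narrow between -0.078 and 0.078 m and angle between thin3's own x axis and vertical between 1.32 and 1.82 rad), for 0.2 s.
3. the drawer is pushed home and latched (value of joint drawer below 0.006 m and value of joint release below 0.003 m), for 0.2 s.
At the end, for the whole second after the job is handed in: Drawer latched (within 6 mm of its stop, button up within 3 mm); every thick tube lies in the wide-trough cup and every thin tube in the narrow-trough cup (centre within 35 mm along and 78 mm across of the cup's middle, under 45 mm above its underside, level within 14 degrees), at rest (all of step 3 and x of thick1 in the frame of cup_wide between -0.035 and 0.035 m and y of thick1 in the frame of cup_wide between -0.078 and 0.078 m and z of each of thick1, thick2 in the frame of cup_wide below 0.045 m and angle between thick1's own x axis and vertical between 1.32 and 1.82 rad and x of thick2 in the frame of cup_wide between -0.035 and 0.035 m and y of thick2 in the frame of cup_wide between -0.078 and 0.078 m and angle between thick2's own x axis and vertical between 1.32 and 1.82 rad and x of thin1 in the frame of cup_narrow between -0.035 and 0.035 m and y of thin1 in the frame of cup_narrow between -0.078 and 0.078 m and z of each of thin1, thin2, thin3 in the frame of cup_narrow below 0.045 m and angle between thin1's own x axis and vertical between 1.32 and 1.82 rad and x of thin2 in the frame of cup_narrow between -0.035 and 0.035 m and y of thin2 in the frame of cup_narrow between -0.078 and 0.078 m and angle between thin2's own x axis and vertical between 1.32 and 1.82 rad and x of thin3 in the frame of cup_narrow between -0.035 and 0.035 m and y of thin3 in the frame of cup_narrow between -0.078 and 0.078 m and angle between thin3's own x axis and vertical between 1.32 and 1.82 rad and linear speed of each of thick1, thick2, thin1, thin2, thin3 below 0.05 m/s); the robot touches nothing.
It fails at once if another thing on the counter is moved more than 50 mm (distance of any of cd_stack, cd_case, pen_pot, tape, label_roll, stapler, card_reader from where it was at the start of the episode above 0.05 m).
Of thick1, thick2, thin1, thin2, thin3 only 4 to 5 are there at a start; the rules pass over those that are not, and their reading is None.
At some moment in a run one of thick1, thick2, thin1, thin2, thin3 may be knocked a few centimetres aside while the robot is not near it.
Once in a run the grip may slacken for a moment while it holds something.
It also fails if it takes over 208 s, if anything falls off the work surface, if the arm or the gripper's body presses on something with over 40 N, if the wrist force passes 120 N, or if a joint passes its speed limit or range.

### The arm

A 7-joint arm with a two-finger parallel gripper is mounted at the origin on the work surface. World frame = base frame: x ahead of the robot, y to its left, z up, the work surface at z = 0. Lengths are in m, angles in rad, forces in N, time in s.
With the tool pointing down it reaches from about 0.425 to 0.825 m from the base axis. Payload 3.6 kg.
Tool frame: the origin (TCP) lies at the very end of the fingers, on their centre line; the grasp point (between the pads) lies 19 mm behind it; y points along the fingers, z is the direction in which the jaws open and shut, and the axes are right-handed (so a half turn about y gives the same grasp; the last joint's range is limited). The gripper opens to 85 mm and grips with 20 to 120 N. Pads are 22 mm wide; open, the fingers measure 114 mm over their backs; the gripper's body (76 mm by 85 mm) begins 54 mm behind the grasp point. The pads swing forward as they close: fully open they stand 13 mm farther back than shut.
Start: joints at [-1.234, 0.615, -0.013, 1.423, 0.008, 1.103, -0.04], TCP at [0.231, 0.607, 0.231] pointing down, gripper open.
Joint ranges: [-3.12, 3.12], [-0.3, 2.06], [-1.34, 1.32], [0.26, 2.42], [-1.36, 4.5], [0.01, 1.98], [-2.84, 2.84]. Speed limits (rad/s): [2.79, 2.79, 3.14, 3.14, 3.14, 3.14, 3.14].

### API

Orientations are given as a unit quaternion [w, x, y, z].
In Python, from station import get_obs, camera, calibration, workorder gives the robot as it stands.
- The arm moves only by the tool servo_tool, never from a script. Its arguments are lists of equal length, an entry for each row: "fingers": the closure, from -1 (fully open) to 1 (shut), so that 0 is half open; "travel": the shift along the tool's x, y, z in mm, a list of three; "angular": the turn, a rotation vector about the tool's x, y, z in degrees, a list of three. In form: {"fingers": [fingers, ...], "travel": [[x, y, z], ...], "angular": [[wx, wy, wz], ...]}. A call has exactly 8 rows; each row is the pose to reach, as a shift and turn from the pose commanded when the call began, along the tool's axes at that moment; what a row does not reach only later rows make up. A row lasts 1/12 s, in which the tool goes at most 41.7 mm and 7.16 degrees, less where a joint would pass 70% of its speed; a pose out of reach is approached as far as the arm can. A call with a gripper value outside its range is refused whole. The fingers move at their own pace and stop on an object; the grip force is fixed at half the most. Time passes only in rows, so rows that repeat a pose let the fingers close, or fill a call up. It gives the time, the measured TCP pose, the force and the opening at its end, in the units of the state.
- get_obs(): the state, without advancing time (a new reading comes with each control period).
- camera(name): name is "side" or "top"; returns the picture (384x512x3 uint8, red, green, blue); there is no depth.
- calibration(name): a dict with "fx", "fy", "cx", "cy" (pixels), "world_to_cam" (4x4, takes a point from world to camera coordinates). Camera axes: x right, y up, looking along -z (the intrinsics and any distortion apply to the point x, -y, -z); pixel columns grow to the right and rows downward; lengths in m; the calibration is good to about 2 mm. A picture is of the moment at which its call begins. calibration takes no time and is no camera call.
- workorder.sign_off(): hands the job in, once; it reports no verdict.
The state is a dict: "time_s": time; "q": joint angles; "qd": joint speeds; "tau": joint torques, N m; "tool_pos": TCP position; "tool_rot": TCP orientation; "contact_force": force on the tool from outside, world axes, zero at the start; "torque": the same for the moment, N m; "width": opening from 0.0 (shut) to 1.0 (fully open).
Only numpy, scipy, OpenCV 4.12 (cv2) and the standard library are available. Lean on these libraries where they do the work, as an engineer would, in place of code of your own. Each camera call takes 0.05 s, during which the arm holds its last target.

## Working session

There is one attempt and no reset: what is moved stays moved. The work goes in short steps, Python scripts to look and compute and a tool call to move; the robot and the scene stay as the last step left them, time stands still between calls to the robot, and variables do not carry over. Pictures are saved under pics/ and viewed, and the job is handed in when it is done.

Besides the shell and the picture viewer there is one more tool, called after "Call:" as name(argument=value, ...) on one line, values as JSON. servo_tool: Moves the arm, as the interface text tells. Its arguments: {"type":"object","properties":{"fingers":{"type":"array"},"travel":{"type":"array"},"angular":{"type":"array"}},"required":["fingers","travel","angular"]}

```bash
mkdir -p pics; ls; python3 - <<'E'
from station import *
import cv2
o=get_obs();print(o)
for n in("side","top"):
    im=camera(n);cv2.imwrite(f"pics/{n}0.png",im[:,:,::-1]);c=calibration(n);print(c)
E
```

```text
pics
{'time_s': 0.0, 'q': array([-1.23346458,  0.61590026, -0.01260555,  1.4249458 ,  0.00810654,
        1.10339186, -0.04040303]), 'qd': array([-7.90987811e-04,  8.30442700e-04, -7.68726831e-04, -1.30444204e-03,
        2.11500872e-03,  9.43825019e-05, -6.81594814e-04]), 'tau': array([ 1.78052701e-04, -4.69221890e+01,  2.58472720e-01, -1.71030647e+01,
        9.70083667e-03,  9.52424132e-03, -1.62327086e-05]), 'tool_pos': array([0.23102786, 0.60671924, 0.23013495]), 'tool_rot': array([-0.6945365 ,  0.69634721, -0.12805379,  0.12775696]), 'contact_force': array([ 0.09118627, -0.18894167,  0.37456401]), 'torque': array([ 0.01098382,  0.01908488, -0.00894929]), 'width': 1.0022199696291747}
{'fx': 454.1062452982936, 'fy': 454.1062452982936, 'cx': 267.77713701986767, 'cy': 201.2690573716826, 'world_to_cam': array([[-0.96505486, -0.26201998,  0.00382835,  0.51609551],
       [ 0.18424253, -0.66805645,  0.72094055, -0.14515057],
       [-0.18634327,  0.69645252,  0.69298634, -1.37836402],
       [ 0.        ,  0.        ,  0.        ,  1.        ]])}
{'fx': 473.8203197171276, 'fy': 473.8203197171276, 'cx': 253.5932122069348, 'cy': 189.55236326117978, 'world_to_cam': array([[-0.01933819, -0.99981006, -0.00242615,  0.01431994],
       [ 0.97369211, -0.01938396,  0.22704169, -0.54358393],
       [-0.2270456 ,  0.00202825,  0.97388202, -1.83472378],
       [ 0.        ,  0.        ,  0.        ,  1.        ]])}
```

View pics/top0.png

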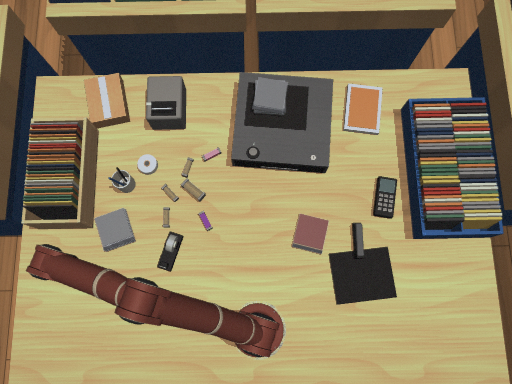

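View pics/side0.png

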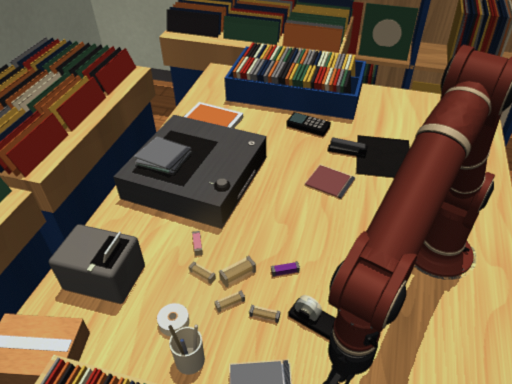

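```bash
cat > h.py <<'E'
import numpy as np, cv2
from station import *
C={n:calibration(n) for n in("side","top")}
def proj(n,P):
    c=C[n];P=np.atleast_2d(P);p=P@c["world_to_cam"][:3,:3].T+c["world_to_cam"][:3,3]
    return np.c_[c["cx"]+c["fx"]*p[:,0]/-p[:,2], c["cy"]+c["fy"]*(-p[:,1])/-p[:,2]]
def back(n,uv,z):
    c=C[n];R=c["world_to_cam"][:3,:3];t=c["world_to_cam"][:3,3];o=-R.T@t
    uv=np.atleast_2d(uv).astype(float)
    d=np.c_[(uv[:,0]-c["cx"])/c["fx"],-(uv[:,1]-c["cy"])/c["fy"],-np.ones(len(uv))]@R
    return o+d*((z-o[2])/d[:,2])[:,None]
def crop(n,name,u0,v0,w,h,s,im=None):
    im=camera(n) if im is None else im
    k=cv2.resize(im[v0:v0+h,u0:u0+w],None,fx=s,fy=s,interpolation=cv2.INTER_CUBIC)
    cv2.imwrite(f"pics/{name}.png",k[:,:,::-1]);return im
E
python3 - <<'E'
from h import *
im=cv2.imread("pics/top0.png")[:,:,::-1]
crop("top","t1",140,140,100,75+15,8 if 0 else 6,im)
crop("top","t2",225,65,110,110,5,im)
im=cv2.imread("pics/side0.png")[:,:,::-1]
crop("side","s1",150,220,170,110,4,im)
print(C["side"],) if 0 else 0
E
```

```text
(no output)
```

View pics/t1.png

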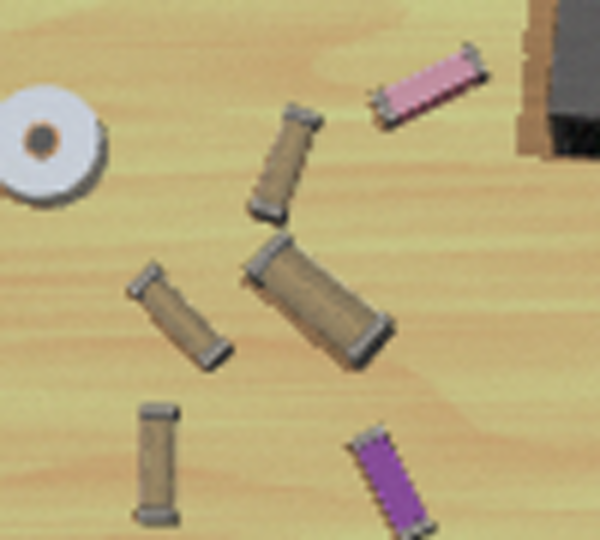

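View pics/t2.png

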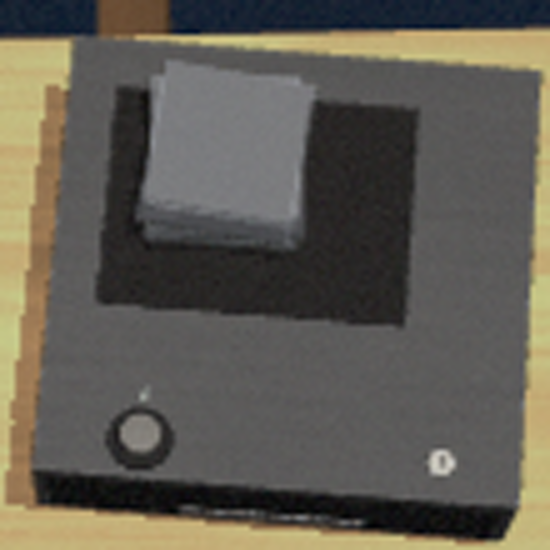

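View pics/s1.png

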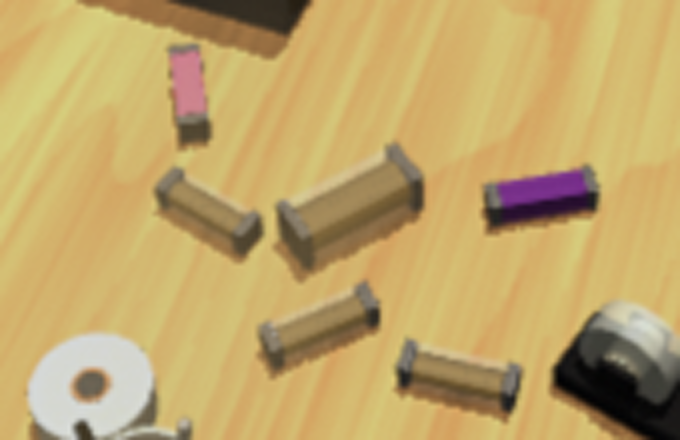

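```bash
cat >> h.py <<'E'
def fromcrop(xy,u0,v0,s):
    xy=np.atleast_2d(xy).astype(float);return (xy+.5)/s-.5+np.array([u0,v0])
def box(c,yaw,L,W,H,z0=0):
    ca,sa=np.cos(yaw),np.sin(yaw);P=[]
    for z in(z0,z0+H):
        for a,b in((1,1),(1,-1),(-1,-1),(-1,1)):
            x,y=a*L/2,b*W/2;P.append([c[0]+ca*x-sa*y,c[1]+sa*x+ca*y,z])
    return np.array(P)
def draw(n,im,Ps,name,u0,v0,w,h,s):
    k=cv2.resize(im[v0:v0+h,u0:u0+w],None,fx=s,fy=s,interpolation=cv2.INTER_CUBIC)
    k=np.ascontiguousarray(k)
    for P in Ps:
        q=((proj(n,P)-[u0,v0]+.5)*s-.5)
        q=np.round(q*8).astype(int)
        for r,col in((range(4),(0,0,255)),(range(4,8),(0,255,0))):
            cv2.polylines(k,[q[list(r)].reshape(-1,1,2)],True,col,1,cv2.LINE_AA,3)
    cv2.imwrite(f"pics/{name}.png",k[:,:,::-1])
E
python3 - <<'E'
from h import *
# top-face end mids
T={'A':((304,110),(268,208),.024,.08,.024),'B':((146,274),(217,354),.024,.08,.024),'C':((159,409),(157,515),.024,.08,.024),'K':((269,254),(372,335),.038,.1,.038)}
Ps=[]
for k,(a,b,z,L,W) in T.items():
    p=back("top",fromcrop([a,b],140,140,6),z);m=p.mean(0);d=p[0]-p[1];yaw=np.arctan2(d[1],d[0])
    print(k,m.round(4),np.degrees(yaw).round(1),np.linalg.norm(d).round(4));Ps.append(box(m,yaw,L,W,W))
f=back("top",[(232,159),(328.6,166.6),(239.4,72.6),(333.4,79)],.1)
print(f.round(3),np.linalg.norm(f[0]-f[1]),np.linalg.norm(f[0]-f[2]))
d=f[0]-f[1];yaw=np.arctan2(-d[0],d[1]);print("till yaw",np.degrees(yaw),"origin",f[:2].mean(0))
print("btn",back("top",fromcrop((140,433),225,65,5),.12))
im=cv2.imread("pics/top0.png")[:,:,::-1];draw("top",im,Ps,"o1",140,140,100,90,6)
im=cv2.imread("pics/side0.png")[:,:,::-1];draw("side",im,Ps,"o2",150,220,170,110,4)
for n in C: R=C[n]["world_to_cam"];print(n,-R[:3,:3].T@R[:3,3])
E
```

```text
A [0.658 0.276 0.024] -19.0 0.0737
B [0.5497 0.3459 0.024 ] 41.0 0.0754
C [0.4479 0.3595 0.024 ] 0.2 0.0723
K [0.5582 0.2496 0.038 ] 50.6 0.0909
[[ 0.662  0.087  0.1  ]
 [ 0.623 -0.296  0.1  ]
 [ 1.036  0.053  0.1  ]
 [ 0.999 -0.336  0.1  ]] 0.3848176652127737 0.37589922501777134
till yaw -5.834045119443229 origin [ 0.64212237 -0.10410081  0.1       ]
btn [[0.68613782 0.0046885  0.12      ]]
side [0.26795453 0.99822366 1.05785658]
top [0.11299435 0.00750169 1.91025546]
```

View pics/o1.png

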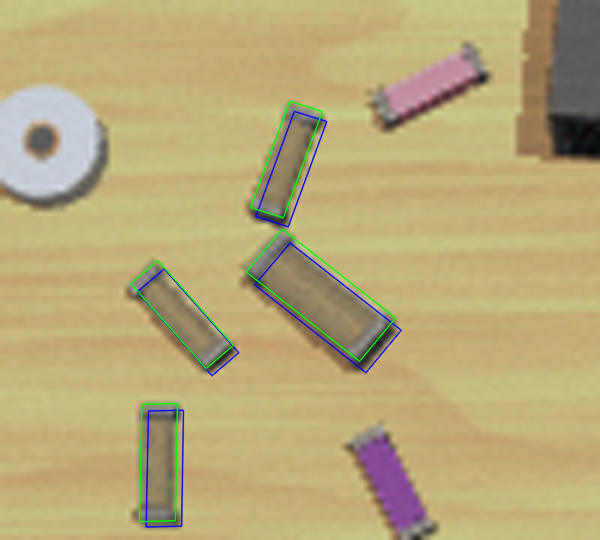

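View pics/o2.png

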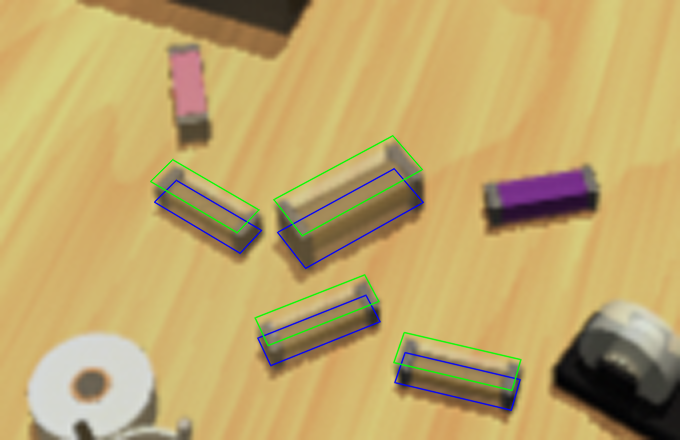

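```bash
cat > go.py <<'E'
import sys
from h import *
from scipy.spatial.transform import Rotation as Ro
def mv(x,y,z,a=None):
    o=get_obs();q=o["tool_rot"];R=Ro.from_quat([q[1],q[2],q[3],q[0]]);M=R.as_matrix()
    d=M.T@(np.array([x,y,z])-o["tool_pos"])*1000
    ca=np.degrees(np.arctan2(M[1,2],M[0,2]))
    s="";best=None
    if a is None:a=ca
    for k in(0,180):
        t=np.radians(a+k);Z=np.array([np.cos(t),np.sin(t),0]);Y=np.array([0,0,-1.]);X=np.cross(Y,Z)
        rv=np.degrees((R.inv()*Ro.from_matrix(np.c_[X,Y,Z])).as_rotvec())
        if best is None or np.linalg.norm(rv)<np.linalg.norm(best):best=rv
    print("t%.2f tcp"%o["time_s"],o["tool_pos"].round(4),"a%.1f"%ca,"w%.2f"%o["width"],"q7 %.2f"%o["q"][6],"F",o["contact_force"].round(1),"\n travel",d.round(1),"ang",best.round(1))
    if abs(z-o["tool_pos"][2])>.15 or np.hypot(x,y)<.42 or np.hypot(x,y)>.83:print(" check reach")
if __name__=="__main__":mv(*[float(v) for v in sys.argv[1:]])
E
python3 go.py .686 .005 .2 84.5
```

```text
t0.10 tcp [0.231  0.6068 0.2302] a69.2 w1.00 q7 -0.04 F [-0.2 -0.2  0. ] 
 travel [ 639.3   31.2 -400.5] ang [  0.1 -15.3  -0. ]
```

Call:
servo_tool(fingers=[1,1,1,1,1,1,1,1], travel=[[34,0,-21],[68,0,-42],[102,0,-64],[137,0,-86],[172,0,-108],[206,0,-129],[240,0,-150],[270,0,-169]], angular=[[0,-2,0],[0,-4,0],[0,-6,0],[0,-8,0],[0,-10,0],[0,-12,0],[0,-14,0],[0,-15.3,0]])

```text
time_s: 0.77
tool_pos: [0.4249, 0.3505, 0.231]
tool_rot: [-0.706, 0.707, -0.034, 0.034]
contact_force: [0.2, 0.4, 0.0]
width: 0.0
```

```bash
python3 go.py .686 .005 .2 84.5
```

```text
t0.77 tcp [0.4249 0.3505 0.231 ] a84.4 w0.00 q7 0.71 F [0.2 0.4 0. ] 
 travel [ 293.3   31.4 -318.6] ang [ 0.1 -0.1  0. ]
```

Call:
servo_tool(fingers=[1,1,1,1,1,1,1,1], travel=[[28,0,-30],[56,0,-60],[84,0,-91],[112,0,-121],[140,0,-152],[168,0,-182],[196,0,-213],[224,0,-243]], angular=[[0,0,0],[0,0,0],[0,0,0],[0,0,0],[0,0,0],[0,0,0],[0,0,0],[0,0,0]])

```text
time_s: 1.43
tool_pos: [0.6235, 0.0879, 0.2309]
tool_rot: [-0.706, 0.706, -0.035, 0.034]
contact_force: [1.6, 0.9, -0.2]
width: -0.0
```

```bash
python3 go.py .686 .005 .145 84.5
```

```text
t1.43 tcp [0.6235 0.0879 0.2309] a84.4 w-0.00 q7 1.28 F [ 1.6  0.9 -0.2] 
 travel [ 70.3  85.8 -76.4] ang [ 0.  -0.1 -0.1]
```

Call:
servo_tool(fingers=[1,1,1,1,1,1,1,1], travel=[[20,5,-22],[40,15,-44],[60,30,-66],[69,45,-76],[69.5,65,-76],[70,80,-76],[70,86,-76],[70,86,-76]], angular=[[0,0,0],[0,0,0],[0,0,0],[0,0,0],[0,0,0],[0,0,0],[0,0,0],[0,0,0]])

```text
time_s: 2.1
tool_pos: [0.6837, 0.0076, 0.1428]
tool_rot: [-0.706, 0.706, -0.036, 0.032]
contact_force: [0.3, 0.7, -0.3]
width: 0.001
```

```bash
python3 go.py .686 .005 .120; python3 - <<'E'
from h import *
crop("side","s2",150,120,150,110,4);crop("top","t3",215,100,100,80,6)
E
```

```text
t2.10 tcp [0.6837 0.0076 0.1428] a84.5 w0.00 q7 1.41 F [ 0.3  0.7 -0.3] 
 travel [ 2.7 22.8 -2.4] ang [ 0.  -0.  -0.3]
```

View pics/s2.png

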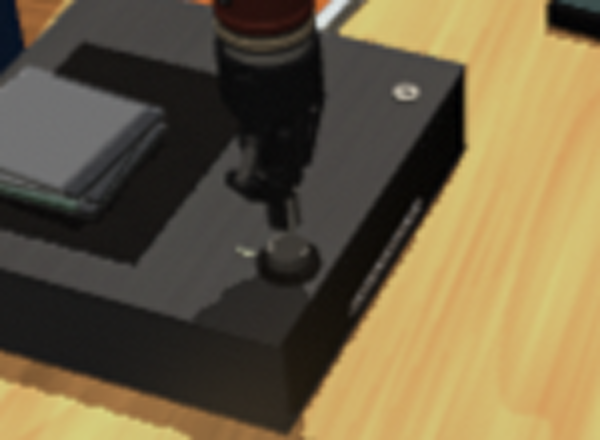

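Side view: the closed fingertips hang directly above the button (around crop 285,230). I'll press about 9 mm into it.

Call:
servo_tool(fingers=[1,1,1,1,1,1,1,1], travel=[[2,10,-2],[2,18,-2],[2,24,-2],[2,28,-2],[2,31,-2],[2,32,-2],[2,15,-2],[2,0,-2]], angular=[[0,0,0],[0,0,0],[0,0,0],[0,0,0],[0,0,0],[0,0,0],[0,0,0],[0,0,0]])

```text
time_s: 2.87
tool_pos: [0.6865, 0.0054, 0.1448]
tool_rot: [-0.706, 0.706, -0.035, 0.033]
contact_force: [1.5, -0.9, 0.9]
width: -0.004
```

```bash
python3 - <<'E'
from h import *
im=crop("side","s3",100,100,250,200,3);crop("top","t3",205,100,150,110,5)
E
python3 go.py .6 .15 .231
```

```text
t2.97 tcp [0.6892 0.0055 0.1483] a84.5 w-0.00 q7 1.42 F [ 0.9 -0.6  0.2] 
 travel [-102.2  -83.2  135.3] ang [-0.  -0.   0.4]
```

View pics/s3.png

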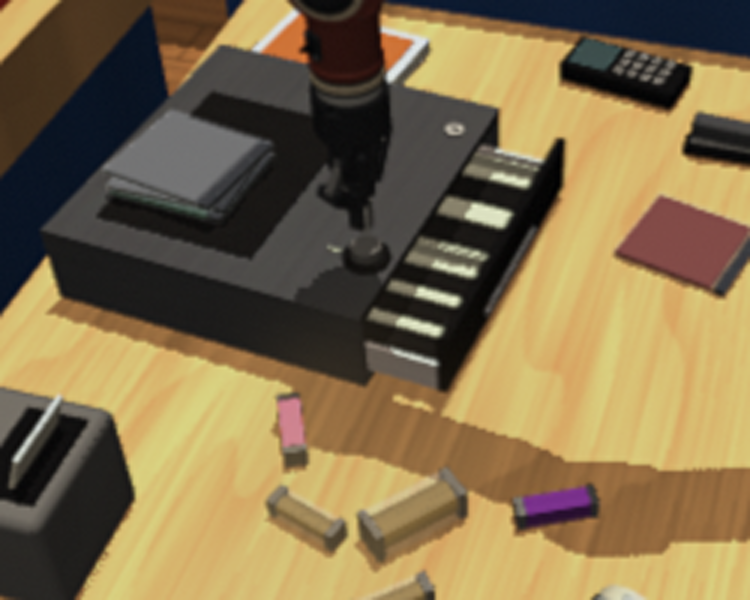

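View pics/t3.png

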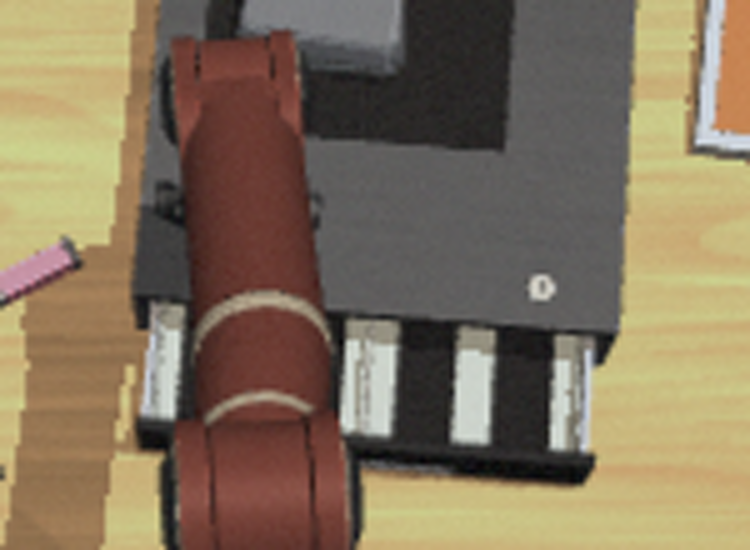

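Drawer out. The right-hand cup (crop 345–595) has two troughs, so it's the wide cup, and the narrow cup is on the left, partly behind the arm. Next I'll fetch the thick tube.

```bash
python3 go.py .5585 .2495 .16 140.6
```

```text
t2.97 tcp [0.6892 0.0055 0.1483] a84.5 w-0.00 q7 1.42 F [ 0.9 -0.6  0.2] 
 travel [-153.5  -12.5  230.3] ang [  0.1 -56.1   0.4]
```

Call:
servo_tool(fingers=[-0.5,-0.5,-0.5,-0.5,-0.5,-0.5,-0.5,-0.5], travel=[[-5,-30,8],[-25,-50,40],[-45,-50,70],[-68,-50,104],[-90,-50,138],[-112,-50,170],[-134,-50,202],[-153.5,-40,230]], angular=[[0,-7,0],[0,-14,0],[0,-21,0],[0,-28,0],[0,-35,0],[0,-42,0],[0,-49,0],[0,-56,0]])

```text
time_s: 3.63
tool_pos: [0.5556, 0.2524, 0.1866]
tool_rot: [0.639, -0.638, -0.305, 0.303]
contact_force: [1.1, 1.0, -0.3]
width: 0.749
```

```bash
python3 - <<'E'
from h import *
im=crop("side","s4",150,200,170,130,4);im=crop("top","t4",120,120,220,100,3)
print(1)
E
python3 go.py .5585 .2495 .01 140.6
```

```text
1
t3.73 tcp [0.5502 0.2575 0.1838] a141.3 w0.75 q7 1.81 F [-1.1  0.2 -0.3] 
 travel [ -1.1 173.7 -12.9] ang [-0.5  0.7 -0. ]
 check reach
```

View pics/s4.png

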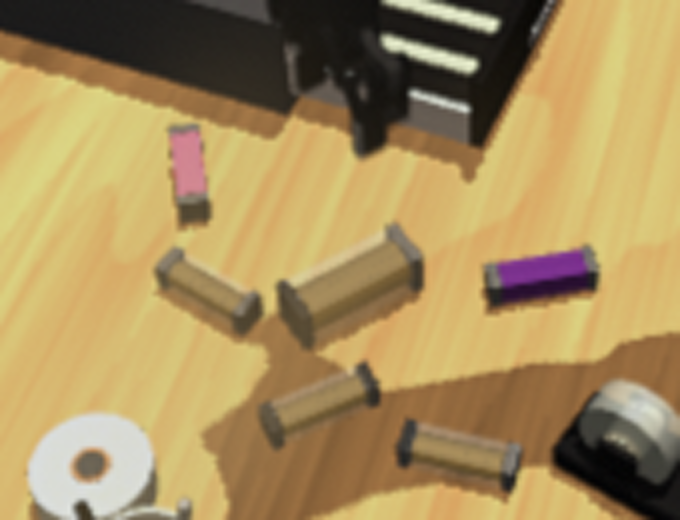

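View pics/t4.png

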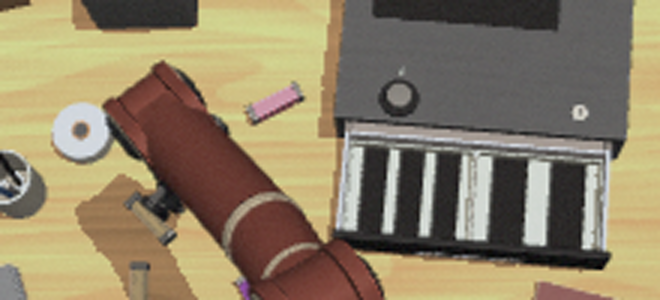

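Call:
servo_tool(fingers=[-0.5,-0.5,-0.5,-0.5,-0.5,-0.5,-0.5,-0.5], travel=[[0,20,0],[0,50,0],[0,80,0],[0,100,0],[0,115,0],[0,115,0],[0,115,0],[0,115,0]], angular=[[0,0,0],[0,0,0],[0,0,0],[0,0,0],[0,0,0],[0,0,0],[0,0,0],[0,0,0]])

```text
time_s: 4.4
tool_pos: [0.5572, 0.2492, 0.071]
tool_rot: [0.64, -0.64, -0.302, 0.301]
contact_force: [0.7, -0.1, 0.3]
width: 0.751
```

```bash
python3 go.py .5585 .2495 .01 140.6; python3 - <<'E'
from h import *
p=fromcrop([(375,190),(411,193),(446,197),(503,200),(567,205)],120,120,3)
print(back("top",p,.02).round(4))
# cup corners/rims: narrow rim left-top/bottom ; 
p=fromcrop([(352,145),(342,233),(611,165),(603,249)],120,120,3);print(back("top",p,.04).round(4))
crop("side","s5",150,200,170,130,4)
E
```

```text
t4.40 tcp [0.5572 0.2492 0.071 ] a140.4 w0.75 q7 1.76 F [ 0.7 -0.1  0.3] 
 travel [ 0.9 61.  -0.8] ang [ 0.  -0.2  0.1]
[[ 0.5821  0.0397  0.02  ]
 [ 0.5768 -0.0095  0.02  ]
 [ 0.5703 -0.0573  0.02  ]
 [ 0.5645 -0.1351  0.02  ]
 [ 0.5557 -0.2222  0.02  ]]
[[ 0.641   0.0698  0.04  ]
 [ 0.5184  0.0847  0.04  ]
 [ 0.6057 -0.2822  0.04  ]
 [ 0.4894 -0.2653  0.04  ]]
```

View pics/s5.png

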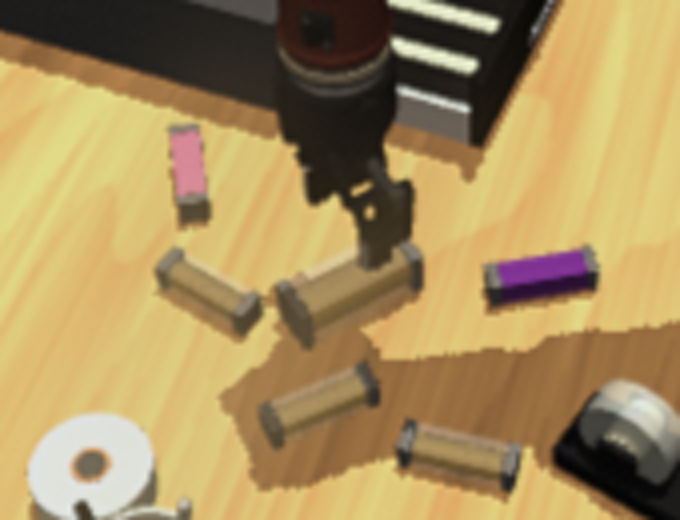

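Call:
servo_tool(fingers=[-0.5,-0.5,-0.5,1,1,1,1,1], travel=[[1,30,-1],[1,55,-1],[1,61,-1],[1,61,-1],[1,61,-1],[1,61,-1],[1,61,-1],[1,61,-1]], angular=[[0,0,0],[0,0,0],[0,0,0],[0,0,0],[0,0,0],[0,0,0],[0,0,0],[0,0,0]])

```text
time_s: 5.12
tool_pos: [0.5588, 0.2501, 0.011]
tool_rot: [0.64, -0.64, -0.302, 0.3]
contact_force: [-0.9, 0.5, 4.3]
width: 0.432
```

```bash
python3 go.py .5625 -.139 .13 84.3
```

```text
t5.12 tcp [0.5588 0.2501 0.011 ] a140.5 w0.43 q7 1.74 F [-0.9  0.5  4.3] 
 travel [-297.3 -119.6 -250.6] ang [-0.  56.2  0.2]
```

Call:
servo_tool(fingers=[1,1,1,1,1,1,1,1], travel=[[0,-25,0],[0,-55,0],[0,-90,0],[-15,-120,-12],[-40,-125,-34],[-68,-125,-57],[-96,-125,-81],[-124,-125,-104]], angular=[[0,0,0],[0,0,0],[0,0,0],[0,5,0],[0,12,0],[0,19,0],[0,26,0],[0,33,0]])

```text
time_s: 5.78
tool_pos: [0.5585, 0.0852, 0.1345]
tool_rot: [-0.699, 0.7, 0.105, -0.105]
contact_force: [-0.2, 0.8, -5.2]
width: 0.435
```

```bash
python3 go.py .5625 -.139 .13 84.3
```

```text
t5.78 tcp [0.5585 0.0852 0.1345] a107.1 w0.43 q7 1.58 F [-0.2  0.8 -5.2] 
 travel [ -62.2    4.7 -215.4] ang [ 0.  22.8 -0. ]
```

Call:
servo_tool(fingers=[1,1,1,1,1,1,1,1], travel=[[-10,0,-36],[-20,0,-72],[-30,0,-108],[-41,0,-144],[-51,0,-178],[-58,2,-202],[-62,4,-215],[-62,4,-215]], angular=[[0,4,0],[0,8,0],[0,12,0],[0,16,0],[0,20,0],[0,22.8,0],[0,22.8,0],[0,22.8,0]])

```text
time_s: 6.45
tool_pos: [0.563, -0.1418, 0.1296]
tool_rot: [-0.705, 0.708, -0.036, 0.034]
contact_force: [0.6, -0.2, -4.6]
width: 0.432
```

```bash
python3 go.py .5625 -.139 .032 84.3; python3 - <<'E'
from h import *
im=crop("side","s6",200,60,170,130,4)
E
```

```text
t6.45 tcp [ 0.563  -0.1418  0.1296] a84.3 w0.43 q7 1.65 F [ 0.6 -0.2 -4.6] 
 travel [-0.6 97.6  3.1] ang [ 0.2  0.  -0.1]
```

View pics/s6.png

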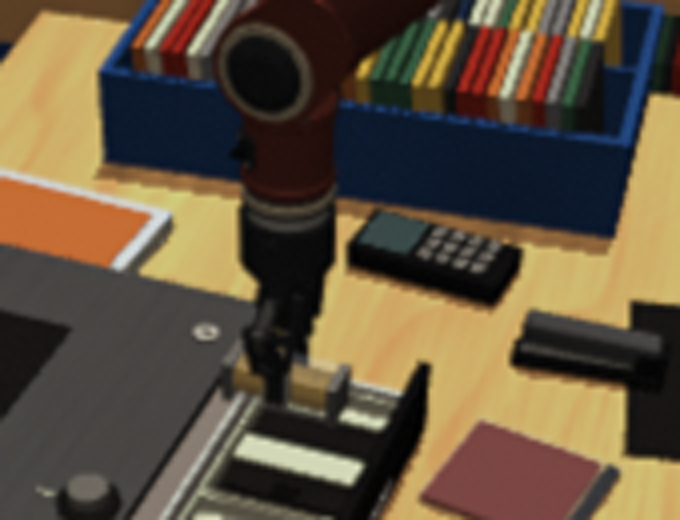

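Call:
servo_tool(fingers=[1,1,1,1,1,1,1,1], travel=[[3,15,3],[3,35,3],[3,55,3],[3,72,3],[3,85,3],[3,93,3],[3,98,3],[3,98,3]], angular=[[0,0,0],[0,0,0],[0,0,0],[0,0,0],[0,0,0],[0,0,0],[0,0,0],[0,0,0]])

```text
time_s: 7.17
tool_pos: [0.5706, -0.1304, 0.0347]
tool_rot: [0.707, -0.705, 0.03, -0.034]
contact_force: [-1.6, 3.2, 6.1]
width: 0.436
```

```bash
python3 go.py .5625 -.139 .03 84.3; python3 - <<'E'
from h import *
im=crop("side","s7",200,60,170,130,4)
E
```

```text
t7.17 tcp [ 0.5706 -0.1304  0.0347] a84.9 w0.44 q7 1.63 F [-1.6  3.2  6.1] 
 travel [-7.3  4.7 -9.4] ang [-0.2  0.6  0.3]
```

View pics/s7.png

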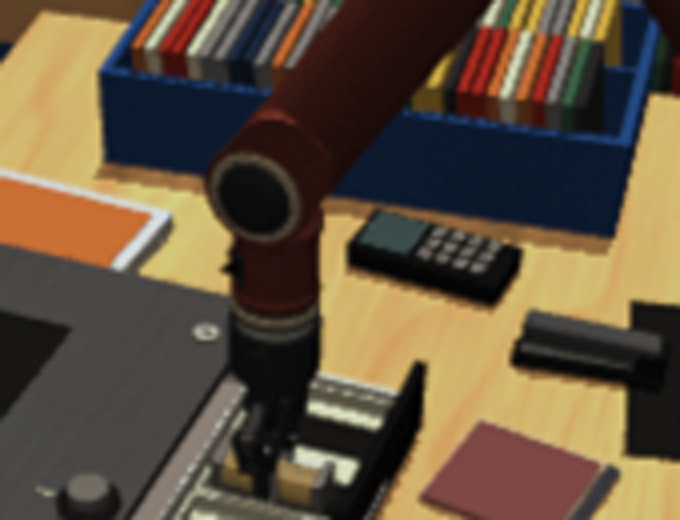

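Call:
servo_tool(fingers=[1,1,1,1,1,1,1,1], travel=[[0,0,0],[0,0,0],[0,0,0],[0,0,0],[0,0,0],[0,0,0],[0,0,0],[0,0,0]], angular=[[0,0,0],[0,0,0],[0,0,0],[0,0,0],[0,0,0],[0,0,0],[0,0,0],[0,0,0]])

```text
time_s: 7.88
tool_pos: [0.5694, -0.1302, 0.0347]
tool_rot: [0.707, -0.705, 0.031, -0.033]
contact_force: [-0.7, 1.5, 6.2]
width: 0.434
```

```bash
python3 go.py .5625 -.139 .03 84.3; python3 - <<'E'
from h import *
im=crop("top","t7",220,130,120,70,6)
E
```

```text
t7.88 tcp [ 0.5694 -0.1302  0.0347] a84.9 w0.43 q7 1.64 F [-0.7  1.5  6.2] 
 travel [-6.1  4.7 -9.4] ang [-0.2  0.6  0.2]
```

View pics/t7.png

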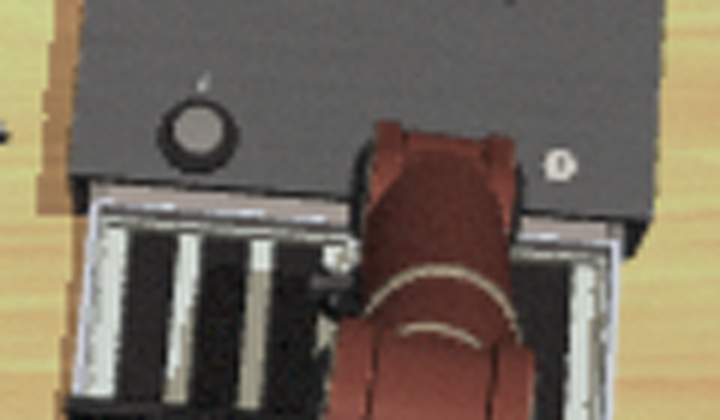

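Call:
servo_tool(fingers=[1,1,1,1,1,1,1,1], travel=[[0,-12,0],[0,-12,-4],[-3,-12,-8],[-3,-12,-8],[-3,-12,-8],[-3,-12,-8],[-3,-12,-8],[-3,-12,-8]], angular=[[0,0,0],[0,0,0],[0,0,0],[0,0,0],[0,0,0],[0,0,0],[0,0,0],[0,0,0]])

```text
time_s: 8.6
tool_pos: [0.564, -0.141, 0.044]
tool_rot: [0.706, -0.706, 0.033, -0.033]
contact_force: [0.1, -0.6, -4.2]
width: 0.433
```

```bash
python3 go.py .5635 -.140 .029 84.3
```

```text
t8.60 tcp [ 0.564 -0.141  0.044] a84.7 w0.43 q7 1.65 F [ 0.1 -0.6 -4.2] 
 travel [-0.6 15.   1. ] ang [-0.   0.4 -0. ]
```

Call:
servo_tool(fingers=[1,1,1,1,1,1,1,1], travel=[[0,3,0],[0,6,0],[0,9,0],[0,12,0],[0,14,0],[0,14,0],[0,14,0],[0,14,0]], angular=[[0,0,0],[0,0,0],[0,0,0],[0,0,0],[0,0,0],[0,0,0],[0,0,0],[0,0,0]])

```text
time_s: 9.27
tool_pos: [0.564, -0.1413, 0.0302]
tool_rot: [-0.706, 0.706, -0.033, 0.033]
contact_force: [0.7, 0.2, -4.4]
width: 0.434
```

```bash
python3 go.py .5635 -.140 .029 84.3
```

```text
t9.27 tcp [ 0.564  -0.1413  0.0302] a84.7 w0.43 q7 1.65 F [ 0.7  0.2 -4.4] 
 travel [-0.7  1.2  1.3] ang [ 0.   0.4 -0. ]
```

Call:
servo_tool(fingers=[-0.05,-0.05,-0.05,-0.05,-0.05,-0.05,-0.05,-0.05], travel=[[0,0,0],[0,0,0],[0,0,0],[0,-10,0],[0,-35,0],[0,-65,0],[0,-95,0],[0,-120,0]], angular=[[0,0,0],[0,0,0],[0,0,0],[0,0,0],[0,0,0],[0,0,0],[0,0,0],[0,0,0]])

```text
time_s: 9.93
tool_pos: [0.5648, -0.1414, 0.1535]
tool_rot: [-0.706, 0.707, -0.032, 0.034]
contact_force: [0.7, -0.6, 0.5]
width: 0.527
```

```bash
python3 go.py .658 .276 .16 71; python3 - <<'E'
from h import *
im=crop("side","s8",130,100,190,150,4);im=crop("top","t8",140,120,190,90,4)
E
```

```text
t9.93 tcp [ 0.5648 -0.1414  0.1535] a84.7 w0.53 q7 1.66 F [ 0.7 -0.6  0.5] 
 travel [ 53.9  -6.5 424.3] ang [ 0.  13.7  0.2]
```

View pics/t8.png

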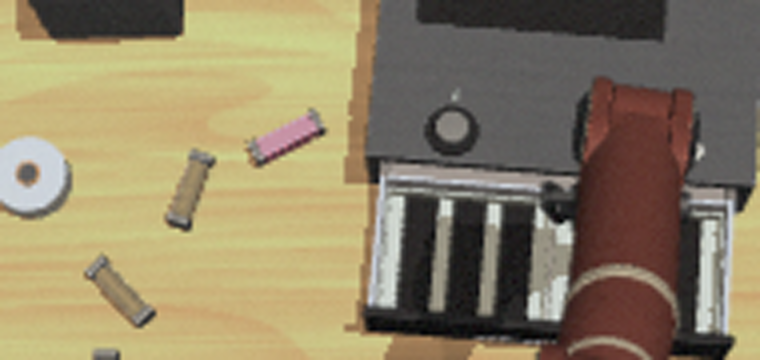

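View pics/s8.png

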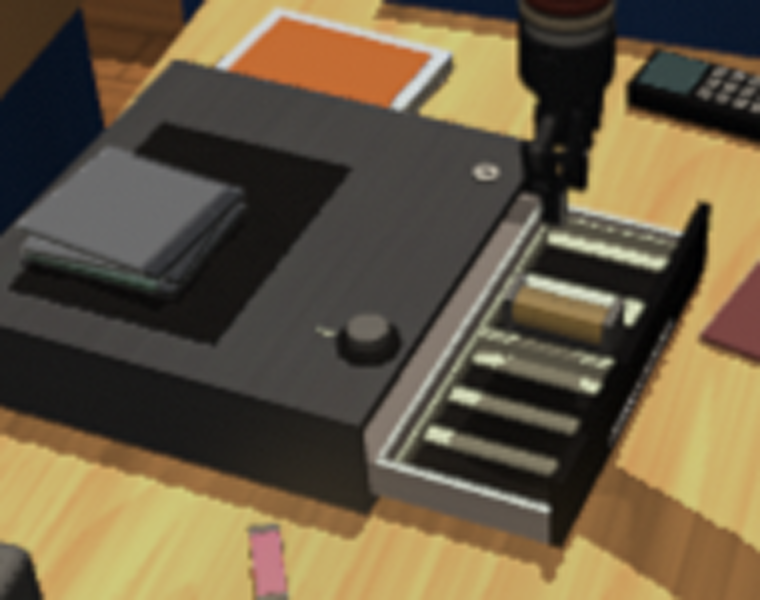

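Call:
servo_tool(fingers=[-0.2,-0.2,-0.2,-0.2,-0.2,-0.2,-0.2,-0.2], travel=[[3,-10,30],[8,-10,70],[13,-10,110],[18,-10,150],[23,-8,190],[29,-8,230],[34,-8,270],[39,-8,308]], angular=[[0,2,0],[0,4,0],[0,6,0],[0,8,0],[0,10,0],[0,12.7,0],[0,12.7,0],[0,12.7,0]])

```text
time_s: 10.7
tool_pos: [0.6312, 0.1644, 0.1583]
tool_rot: [0.698, -0.698, 0.111, -0.11]
contact_force: [1.2, -0.1, -0.3]
width: 0.599
```

Call:
servo_tool(fingers=[-0.2,-0.2,-0.2,-0.2,-0.2,-0.2,-0.2,-0.2], travel=[[-10,0,34],[-14,10,75],[-16,30,105],[-16,50,116],[-16,70,116],[-16,90,116],[-16,90,116],[-16,90,116]], angular=[[0,0,0],[0,0,0],[0,0,0],[0,0,0],[0,0,0],[0,0,0],[0,0,0],[0,0,0]])

```text
time_s: 11.37
tool_pos: [0.6512, 0.2764, 0.067]
tool_rot: [-0.698, 0.699, -0.112, 0.11]
contact_force: [0.5, -0.1, 0.5]
width: 0.601
```

```bash
python3 go.py .658 .276 .009 72; python3 - <<'E'
from h import *
im=crop("side","s9",150,200,170,130,4)
E
```

```text
t11.37 tcp [0.6512 0.2764 0.067 ] a71.9 w0.60 q7 0.86 F [ 0.5 -0.1  0.5] 
 travel [ 6.7 58.   1.9] ang [ 0.1 -0.1 -0.1]
```

View pics/s9.png

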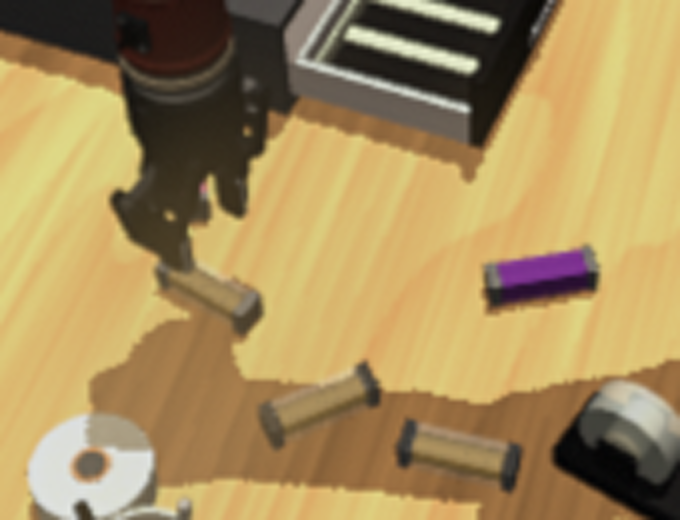

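Call:
servo_tool(fingers=[-0.2,-0.2,-0.2,-0.2,1,1,1,1], travel=[[6,20,2],[6,40,2],[6,54,2],[6,58,2],[6,58,2],[6,58,2],[6,58,2],[6,58,2]], angular=[[0,0,0],[0,0,0],[0,0,0],[0,0,0],[0,0,0],[0,0,0],[0,0,0],[0,0,0]])

```text
time_s: 12.08
tool_pos: [0.6597, 0.2775, 0.012]
tool_rot: [0.699, -0.698, 0.11, -0.112]
contact_force: [1.2, 0.3, 1.9]
width: 0.256
```

```bash
python3 go.py .577 -.009 .13 84.3; python3 - <<'E'
from h import *
im=crop("side","s10",150,200,170,130,4)
E
```

```text
t12.08 tcp [0.6597 0.2775 0.012 ] a72.0 w0.26 q7 0.86 F [1.2 0.3 1.9] 
 travel [  10.4 -118.5 -297.8] ang [ -0.1 -12.3   0.1]
```

View pics/s10.png

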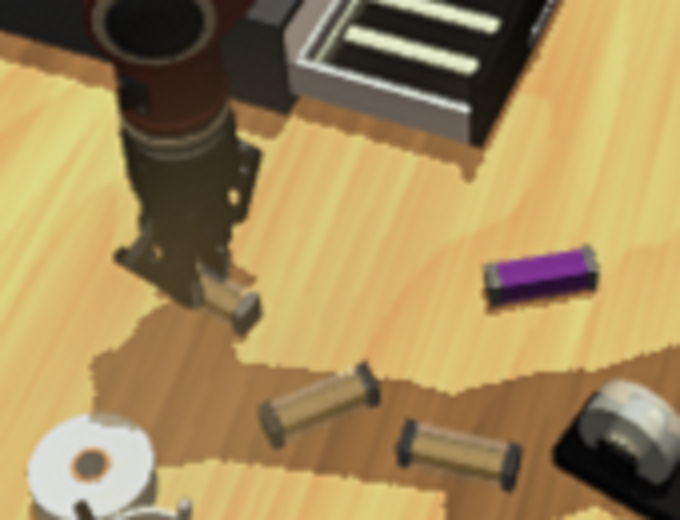

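Call:
servo_tool(fingers=[1,1,1,1,1,1,1,1], travel=[[0,-25,0],[0,-60,0],[0,-95,0],[0,-120,-15],[2,-125,-50],[4,-125,-90],[6,-125,-130],[7,-125,-170]], angular=[[0,0,0],[0,0,0],[0,0,0],[0,-3,0],[0,-6,0],[0,-9,0],[0,-12.3,0],[0,-12.3,0]])

```text
time_s: 12.8
tool_pos: [0.6119, 0.1115, 0.1357]
tool_rot: [-0.706, 0.706, -0.034, 0.035]
contact_force: [0.7, -1.2, -2.6]
width: 0.261
```

```bash
python3 go.py .577 -.058 .13 84.3
```

```text
t12.80 tcp [0.6119 0.1115 0.1357] a84.4 w0.26 q7 1.24 F [ 0.7 -1.2 -2.6] 
 travel [ -18.2    5.8 -172.1] ang [0.  0.1 0. ]
```

Call:
servo_tool(fingers=[1,1,1,1,1,1,1,1], travel=[[-4,0,-40],[-9,0,-80],[-13,0,-120],[-17,2,-155],[-18,5,-168],[-18,5,-168],[-18,5,-168],[-18,5,-168]], angular=[[0,0,0],[0,0,0],[0,0,0],[0,0,0],[0,0,0],[0,0,0],[0,0,0],[0,0,0]])

```text
time_s: 13.47
tool_pos: [0.5783, -0.0499, 0.1304]
tool_rot: [0.707, -0.706, 0.034, -0.035]
contact_force: [0.5, 0.8, -1.8]
width: 0.257
```

```bash
python3 go.py .577 -.058 .032 84.3; python3 - <<'E'
from h import *
im=crop("side","s11",180,80,170,130,4)
E
```

```text
t13.47 tcp [ 0.5783 -0.0499  0.1304] a84.4 w0.26 q7 1.49 F [ 0.5  0.8 -1.8] 
 travel [-0.6 98.4 -8.4] ang [-0.1  0.1  0. ]
```

View pics/s11.png

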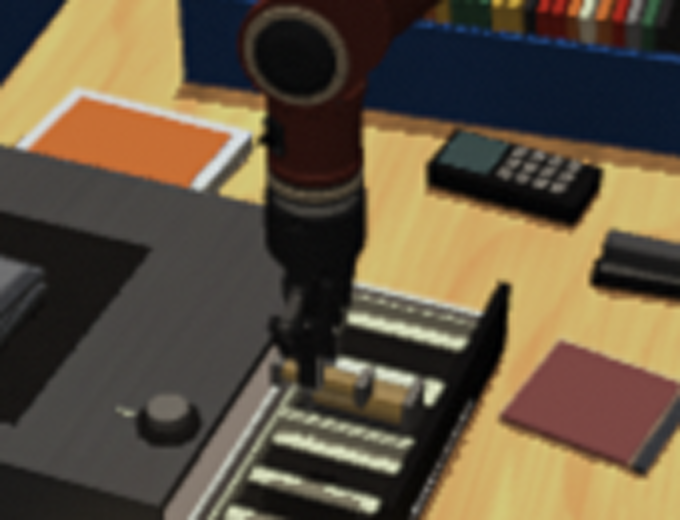

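Call:
servo_tool(fingers=[1,1,1,1,1,1,1,1], travel=[[0,15,-8],[0,35,-8],[0,55,-8],[0,68,-8],[0,75,-8],[0,78,-8],[0,78,-8],[0,78,-8]], angular=[[0,0,0],[0,0,0],[0,0,0],[0,0,0],[0,0,0],[0,0,0],[0,0,0],[0,0,0]])

```text
time_s: 14.18
tool_pos: [0.5779, -0.0594, 0.053]
tool_rot: [0.706, -0.706, 0.034, -0.036]
contact_force: [0.9, -0.9, -1.7]
width: 0.26
```

```bash
python3 go.py .577 -.058 .032 84.3
```

```text
t14.18 tcp [ 0.5779 -0.0594  0.053 ] a84.3 w0.26 q7 1.50 F [ 0.9 -0.9 -1.7] 
 travel [-1.1 21.   1.2] ang [-0.   0.   0.1]
```

Call:
servo_tool(fingers=[1,1,1,1,1,1,1,1], travel=[[0,4,0.5],[0,9,0.5],[0,14,0.5],[0,18,0.5],[0,20.5,0.5],[0,20.5,0.5],[0,20.5,0.5],[0,20.5,0.5]], angular=[[0,0,0],[0,0,0],[0,0,0],[0,0,0],[0,0,0],[0,0,0],[0,0,0],[0,0,0]])

```text
time_s: 14.85
tool_pos: [0.5772, -0.0597, 0.0318]
tool_rot: [-0.706, 0.706, -0.035, 0.036]
contact_force: [0.2, 1.0, -0.9]
width: 0.261
```

```bash
python3 go.py .577 -.058 .032 84.3
```

```text
t14.85 tcp [ 0.5772 -0.0597  0.0318] a84.2 w0.26 q7 1.49 F [ 0.2  1.  -0.9] 
 travel [-0.4 -0.2  1.6] ang [ 0.  -0.1  0. ]
```

Call:
servo_tool(fingers=[0.28,0.28,0.28,0.28,0.28,0.28,0.28,0.28], travel=[[0,0,0],[0,0,0],[0,0,0],[0,-10,0],[0,-35,0],[0,-65,0],[0,-95,0],[0,-120,0]], angular=[[0,0,0],[0,0,0],[0,0,0],[0,0,0],[0,0,0],[0,0,0],[0,0,0],[0,0,0]])

```text
time_s: 15.52
tool_pos: [0.5778, -0.0596, 0.1549]
tool_rot: [-0.706, 0.706, -0.034, 0.036]
contact_force: [-0.4, -0.4, 0.5]
width: 0.361
```

```bash
python3 go.py .5497 .3459 .16 131; python3 - <<'E'
from h import *
im=crop("side","s12",150,100,190,150,4);im=crop("top","t12",130,140,190,100,4)
E
```

```text
t15.52 tcp [ 0.5778 -0.0596  0.1549] a84.3 w0.36 q7 1.50 F [-0.4 -0.4  0.5] 
 travel [-68.5  -5.3 400.7] ang [  0.1 -46.7   0.1]
```

View pics/t12.png

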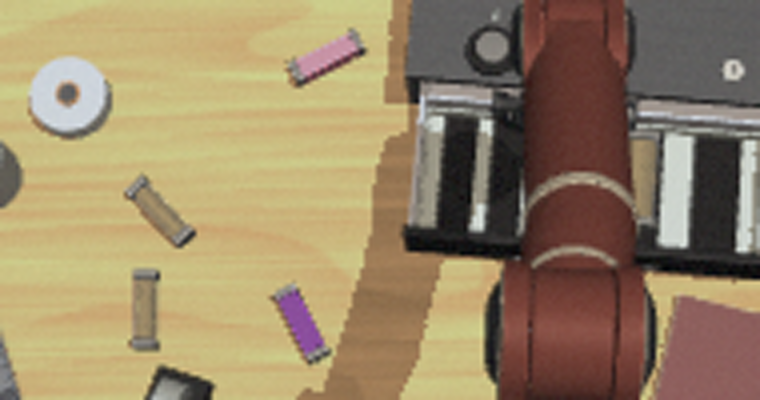

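View pics/s12.png

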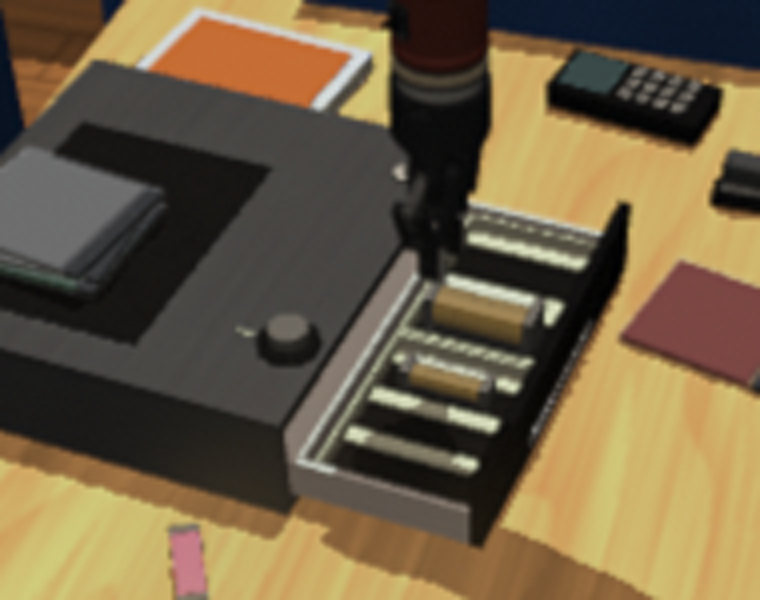

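The thin tube is in the right-hand narrow trough, and the two remaining thin tubes haven't moved: (170,192) and (166,217).

Call:
servo_tool(fingers=[-0.2,-0.2,-0.2,-0.2,-0.2,-0.2,-0.2,-0.2], travel=[[-5,-5,30],[-12,-5,70],[-19,-5,110],[-26,-5,150],[-33,-5,190],[-40,-5,230],[-47,-5,270],[-53,-5,310]], angular=[[0,-5,0],[0,-11,0],[0,-17,0],[0,-23,0],[0,-29,0],[0,-35,0],[0,-41,0],[0,-46.7,0]])

```text
time_s: 16.28
tool_pos: [0.5545, 0.2558, 0.1568]
tool_rot: [-0.662, 0.662, 0.249, -0.249]
contact_force: [1.0, -0.2, -0.9]
width: 0.6
```

```bash
python3 go.py .5497 .3459 .07 131
```

```text
t16.28 tcp [0.5545 0.2558 0.1568] a131.3 w0.60 q7 1.65 F [ 1.  -0.2 -0.9] 
 travel [55.9 86.8 70.9] ang [ 0.   0.3 -0. ]
```

Call:
servo_tool(fingers=[-0.2,-0.2,-0.2,-0.2,-0.2,-0.2,-0.2,-0.2], travel=[[22,5,28],[40,20,51],[52,45,66],[55,70,70],[55,86,70],[55,86,70],[55,86,70],[55,86,70]], angular=[[0,0,0],[0,0,0],[0,0,0],[0,0,0],[0,0,0],[0,0,0],[0,0,0],[0,0,0]])

```text
time_s: 16.95
tool_pos: [0.552, 0.3429, 0.0719]
tool_rot: [0.663, -0.663, -0.248, 0.246]
contact_force: [0.5, 0.3, 1.3]
width: 0.601
```

```bash
python3 go.py .5497 .3459 .009 131; python3 - <<'E'
from h import *
im=crop("side","s13",150,200,170,130,4)
E
```

```text
t16.95 tcp [0.552  0.3429 0.0719] a130.9 w0.60 q7 1.50 F [0.5 0.3 1.3] 
 travel [ 0.1 62.9  3.8] ang [ 0.  -0.1  0.1]
```

View pics/s13.png

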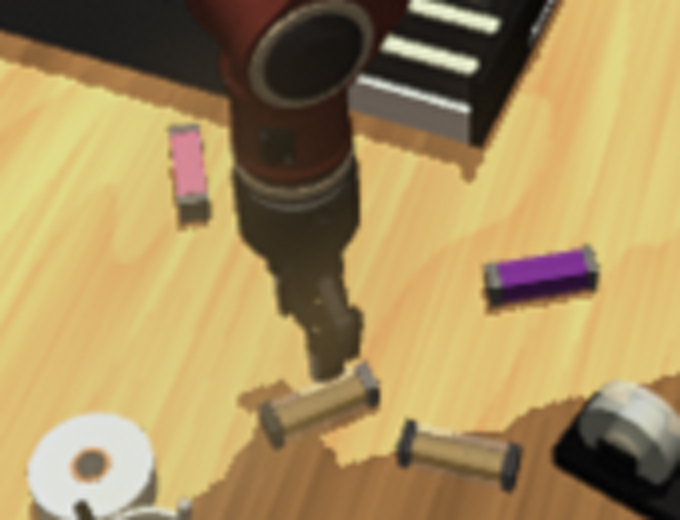

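Call:
servo_tool(fingers=[-0.2,-0.2,-0.2,-0.2,1,1,1,1], travel=[[0,20,3],[0,42,3],[0,56,3],[0,61,3],[0,61,3],[0,61,3],[0,61,3],[0,61,3]], angular=[[0,0,0],[0,0,0],[0,0,0],[0,0,0],[0,0,0],[0,0,0],[0,0,0],[0,0,0]])

```text
time_s: 17.67
tool_pos: [0.55, 0.3459, 0.0112]
tool_rot: [0.663, -0.662, -0.248, 0.246]
contact_force: [-0.5, 0.5, 1.6]
width: 0.256
```

```bash
python3 go.py .578 -.009 .13 84.3
```

```text
t17.67 tcp [0.55   0.3459 0.0112] a131.0 w0.26 q7 1.48 F [-0.5  0.5  1.6] 
 travel [-211.2 -119.3 -286.5] ang [-0.  46.7  0.1]
```

Call:
servo_tool(fingers=[1,1,1,1,1,1,1,1], travel=[[0,-25,0],[0,-60,0],[0,-95,0],[-12,-120,-16],[-33,-124,-45],[-57,-124,-78],[-81,-124,-111],[-105,-124,-143]], angular=[[0,0,0],[0,0,0],[0,0,0],[0,6,0],[0,13,0],[0,20,0],[0,27,0],[0,34,0]])

```text
time_s: 18.33
tool_pos: [0.5637, 0.1666, 0.1348]
tool_rot: [-0.706, 0.706, 0.041, -0.04]
contact_force: [0.5, 0.2, -2.0]
width: 0.257
```

```bash
python3 go.py .578 -.009 .13 84.3
```

```text
t18.33 tcp [0.5637 0.1666 0.1348] a96.6 w0.26 q7 1.29 F [ 0.5  0.2 -2. ] 
 travel [  -6.1    4.8 -176.1] ang [-0.  12.3  0.1]
```

Call:
servo_tool(fingers=[1,1,1,1,1,1,1,1], travel=[[-1,0,-38],[-2,0,-78],[-3,0,-118],[-5,0,-150],[-6,0,-168],[-6,10,-172],[-6,20,-172],[-6,20,-172]], angular=[[0,3,0],[0,6,0],[0,9,0],[0,12.3,0],[0,12.3,0],[0,12.3,0],[0,12.3,0],[0,12.3,0]])

```text
time_s: 19.0
tool_pos: [0.5765, -0.001, 0.1115]
tool_rot: [0.707, -0.706, 0.034, -0.031]
contact_force: [-0.4, 0.7, -1.8]
width: 0.261
```

```bash
python3 go.py .578 -.009 .031 84.3; python3 - <<'E'
from h import *
im=crop("side","s14",180,80,170,130,4)
E
```

```text
t19.00 tcp [ 0.5765 -0.001   0.1115] a84.8 w0.26 q7 1.40 F [-0.4  0.7 -1.8] 
 travel [ 2.7 80.4 -7.9] ang [-0.1  0.5 -0.3]
```

View pics/s14.png

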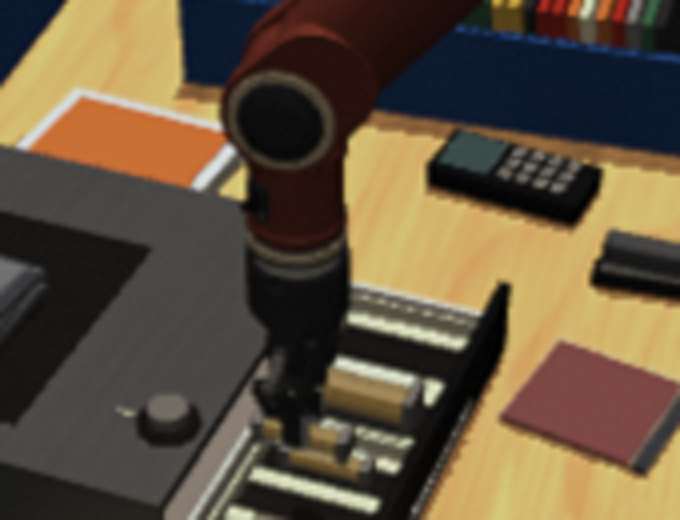

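Still held, just above the middle trough.

Call:
servo_tool(fingers=[1,1,1,1,1,1,1,1], travel=[[1,5,-8],[2,20,-8],[2,38,-8],[2,50,-8],[2,56,-8],[2,58,-8],[2,58,-8],[2,58,-8]], angular=[[0,0,0],[0,0,0],[0,0,0],[0,0,0],[0,0,0],[0,0,0],[0,0,0],[0,0,0]])

```text
time_s: 19.72
tool_pos: [0.5803, -0.0107, 0.0564]
tool_rot: [0.706, -0.706, 0.032, -0.033]
contact_force: [0.5, -0.1, -1.4]
width: 0.263
```

```bash
python3 go.py .578 -.009 .031 84.3
```

```text
t19.72 tcp [ 0.5803 -0.0107  0.0564] a84.7 w0.26 q7 1.41 F [ 0.5 -0.1 -1.4] 
 travel [-2.5 25.4  1.5] ang [-0.   0.4  0.1]
```

Call:
servo_tool(fingers=[1,1,1,1,1,1,1,1], travel=[[-1,5,1],[-1,11,1],[-1,17,1],[-1,22,1],[-1,25,1],[-1,25,1],[-1,25,1],[-1,25,1]], angular=[[0,0,0],[0,0,0],[0,0,0],[0,0,0],[0,0,0],[0,0,0],[0,0,0],[0,0,0]])

```text
time_s: 20.38
tool_pos: [0.5788, -0.01, 0.0306]
tool_rot: [-0.706, 0.706, -0.033, 0.033]
contact_force: [0.3, -0.4, -2.6]
width: 0.261
```

```bash
python3 go.py .578 -.009 .031 84.3
```

```text
t20.38 tcp [ 0.5788 -0.01    0.0306] a84.7 w0.26 q7 1.41 F [ 0.3 -0.4 -2.6] 
 travel [-0.9 -0.4  1. ] ang [ 0.   0.4 -0. ]
```

Call:
servo_tool(fingers=[0.28,0.28,0.28,0.28,0.28,0.28,0.28,0.28], travel=[[0,0,0],[0,0,0],[0,0,0],[0,-10,0],[0,-35,0],[0,-65,0],[0,-95,0],[0,-120,0]], angular=[[0,0,0],[0,0,0],[0,0,0],[0,0,0],[0,0,0],[0,0,0],[0,0,0],[0,0,0]])

```text
time_s: 21.05
tool_pos: [0.5793, -0.01, 0.1538]
tool_rot: [0.706, -0.706, 0.032, -0.034]
contact_force: [1.2, -0.0, -0.7]
width: 0.362
```

```bash
python3 go.py .448 .3595 .16 90; python3 - <<'E'
from h import *
im=crop("side","s15",150,100,190,150,4);im=crop("top","t15",130,140,190,100,4)
E
```

```text
t21.05 tcp [ 0.5793 -0.01    0.1538] a84.7 w0.36 q7 1.42 F [ 1.2 -0.  -0.7] 
 travel [-165.2   -6.5  355.6] ang [-0.  -5.3  0.1]
```

View pics/t15.png

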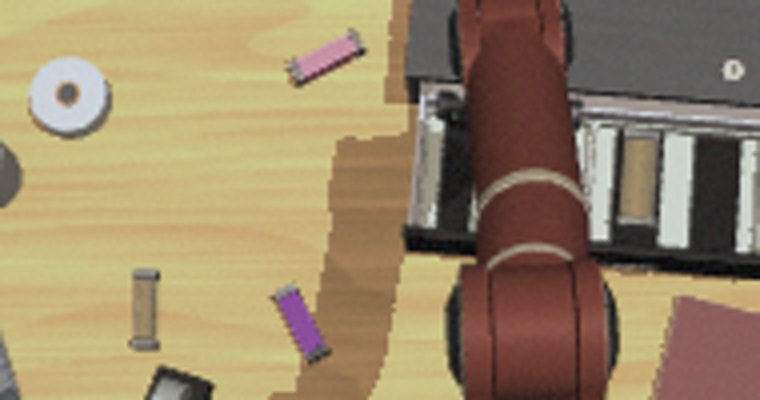

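View pics/s15.png

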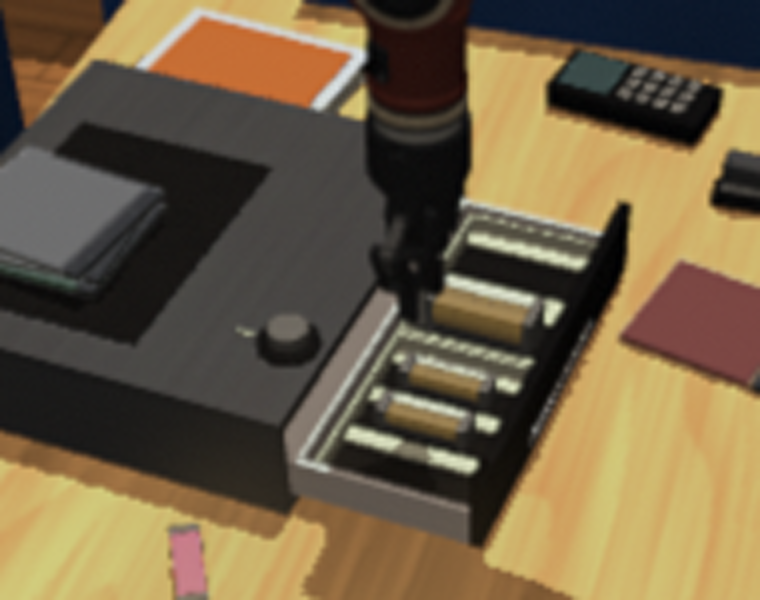

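Call:
servo_tool(fingers=[-0.2,-0.2,-0.2,-0.2,-0.2,-0.2,-0.2,-0.2], travel=[[-10,-10,25],[-26,-10,62],[-42,-10,99],[-58,-10,136],[-75,-10,174],[-92,-10,212],[-109,-10,248],[-126,-10,282]], angular=[[0,-1,0],[0,-2,0],[0,-3,0],[0,-4,0],[0,-5,0],[0,-5.3,0],[0,-5.3,0],[0,-5.3,0]])

```text
time_s: 21.82
tool_pos: [0.4782, 0.2846, 0.1608]
tool_rot: [0.707, -0.707, 0.0, 0.0]
contact_force: [0.6, -0.2, -1.0]
width: 0.601
```

```bash
python3 go.py .452 .3595 .09 90
```

```text
t21.82 tcp [0.4782 0.2846 0.1608] a90.0 w0.60 q7 0.95 F [ 0.6 -0.2 -1. ] 
 travel [-26.1  70.8  74.9] ang [-0.  0. -0.]
```

Call:
servo_tool(fingers=[-0.2,-0.2,-0.2,-0.2,-0.2,-0.2,-0.2,-0.2], travel=[[-10,0,30],[-20,15,55],[-26,40,71],[-26,60,72],[-26,70,72],[-26,70,72],[-26,70,72],[-26,70,72]], angular=[[0,0,0],[0,0,0],[0,0,0],[0,0,0],[0,0,0],[0,0,0],[0,0,0],[0,0,0]])

```text
time_s: 22.48
tool_pos: [0.455, 0.3539, 0.0919]
tool_rot: [0.707, -0.707, 0.0, -0.002]
contact_force: [0.4, -0.1, 0.4]
width: 0.601
```

```bash
python3 go.py .452 .3595 .009 90; python3 - <<'E'
from h import *
im=crop("side","s16",150,200,190,150,4)
E
```

```text
t22.48 tcp [0.455  0.3539 0.0919] a89.8 w0.60 q7 0.81 F [ 0.4 -0.1  0.4] 
 travel [-3.2 82.9  5.6] ang [-0.  -0.2  0.1]
```

View pics/s16.png

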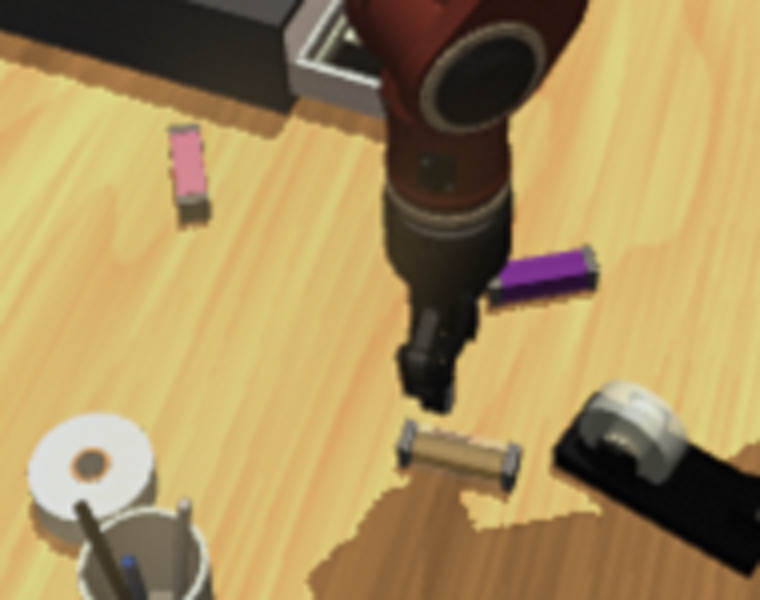

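Call:
servo_tool(fingers=[-0.2,-0.2,-0.2,-0.2,-0.2,1,1,1], travel=[[-3,20,5],[-3,45,5],[-3,65,5],[-3,78,5],[-3,81,5],[-3,81,5],[-3,81,5],[-3,81,5]], angular=[[0,0,0],[0,0,0],[0,0,0],[0,0,0],[0,0,0],[0,0,0],[0,0,0],[0,0,0]])

```text
time_s: 23.2
tool_pos: [0.4518, 0.3602, 0.0116]
tool_rot: [0.708, -0.706, -0.0, -0.001]
contact_force: [-0.3, 0.0, -1.6]
width: 0.262
```

Call:
servo_tool(fingers=[1,1,1,1,1,1,1,1], travel=[[0,0,0],[0,0,0],[0,-20,0],[0,-50,0],[0,-80,0],[0,-105,0],[0,-120,0],[0,-120,0]], angular=[[0,0,0],[0,0,0],[0,0,0],[0,0,0],[0,0,0],[0,0,0],[0,0,0],[0,0,0]])

```text
time_s: 23.87
tool_pos: [0.4524, 0.3611, 0.1336]
tool_rot: [0.709, -0.705, -0.002, -0.002]
contact_force: [-0.3, 0.4, -1.1]
width: 0.261
```

```bash
python3 go.py .582 .041 .13 84.3
```

```text
t23.87 tcp [0.4524 0.3611 0.1336] a90.0 w0.26 q7 0.81 F [-0.3  0.4 -1.1] 
 travel [ 129.8    2.8 -320. ] ang [-0.3  5.7  0.3]
```

Call:
servo_tool(fingers=[1,1,1,1,1,1,1,1], travel=[[12,0,-30],[27,0,-66],[42,0,-103],[57,0,-140],[72,0,-177],[87,0,-214],[102,0,-252],[115,0,-285]], angular=[[0,1,0],[0,2,0],[0,3,0],[0,4,0],[0,5,0],[0,5.7,0],[0,5.7,0],[0,5.7,0]])

```text
time_s: 24.53
tool_pos: [0.5651, 0.071, 0.1283]
tool_rot: [-0.706, 0.707, -0.037, 0.035]
contact_force: [0.3, -0.6, -1.2]
width: 0.261
```

```bash
python3 go.py .580 .041 .09 84.3
```

```text
t24.53 tcp [0.5651 0.071  0.1283] a84.2 w0.26 q7 1.26 F [ 0.3 -0.6 -1.2] 
 travel [ 17.9  38.3 -28.2] ang [ 0.1 -0.1 -0.1]
```

Call:
servo_tool(fingers=[1,1,1,1,1,1,1,1], travel=[[10,0,-15],[17,0,-26],[17,5,-26],[17,15,-26],[17,30,-26],[17,38,-26],[17,38,-26],[17,38,-26]], angular=[[0,0,0],[0,0,0],[0,0,0],[0,0,0],[0,0,0],[0,0,0],[0,0,0],[0,0,0]])

```text
time_s: 25.2
tool_pos: [0.5786, 0.0489, 0.0908]
tool_rot: [0.706, -0.706, 0.035, -0.033]
contact_force: [0.4, 0.0, -1.8]
width: 0.263
```

```bash
python3 go.py .580 .041 .031 84.3; python3 - <<'E'
from h import *
im=crop("side","s17",180,80,170,150,4)
E
```

```text
t25.20 tcp [0.5786 0.0489 0.0908] a84.4 w0.26 q7 1.30 F [ 0.4  0.  -1.8] 
 travel [ 2.3 59.8 -7.8] ang [-0.   0.1 -0.2]
```

View pics/s17.png

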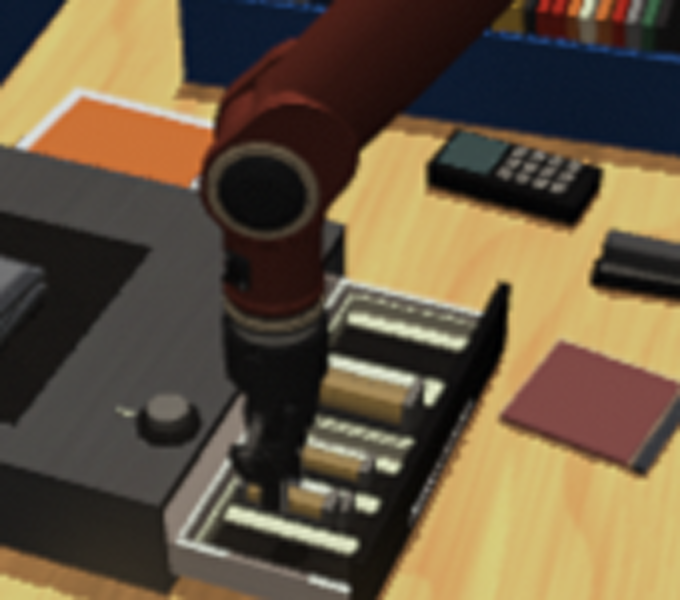

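Call:
servo_tool(fingers=[1,1,1,1,1,1,1,1], travel=[[2,0,-7],[2,8,-7],[2,20,-7],[2,30,-7],[2,34,-7],[2,34,-7],[2,34,-7],[2,34,-7]], angular=[[0,0,0],[0,0,0],[0,0,0],[0,0,0],[0,0,0],[0,0,0],[0,0,0],[0,0,0]])

```text
time_s: 25.92
tool_pos: [0.5815, 0.0397, 0.0582]
tool_rot: [0.706, -0.706, 0.035, -0.036]
contact_force: [1.1, -1.1, -1.8]
width: 0.263
```

```bash
python3 go.py .580 .041 .031 84.3
```

```text
t25.92 tcp [0.5815 0.0397 0.0582] a84.3 w0.26 q7 1.30 F [ 1.1 -1.1 -1.8] 
 travel [-1.6 27.2  1.1] ang [-0.  -0.   0.1]
```

Call:
servo_tool(fingers=[1,1,1,1,1,1,1,1], travel=[[0,5,1],[0,11,1],[0,17,1],[0,23,1],[0,26.5,1],[0,26.5,1],[0,26.5,1],[0,26.5,1]], angular=[[0,0,0],[0,0,0],[0,0,0],[0,0,0],[0,0,0],[0,0,0],[0,0,0],[0,0,0]])

```text
time_s: 26.58
tool_pos: [0.581, 0.0407, 0.031]
tool_rot: [-0.706, 0.706, -0.036, 0.035]
contact_force: [-0.7, 0.5, -1.5]
width: 0.26
```

```bash
python3 go.py .580 .041 .031 84.3
```

```text
t26.58 tcp [0.581  0.0407 0.031 ] a84.3 w0.26 q7 1.30 F [-0.7  0.5 -1.5] 
 travel [-1.1  0.   0.2] ang [ 0. -0. -0.]
```

Call:
servo_tool(fingers=[0.28,0.28,0.28,0.28,0.28,0.28,0.28,0.28], travel=[[0,0,0],[0,0,0],[0,0,0],[0,-10,0],[0,-35,0],[0,-70,0],[0,-105,0],[0,-135,0]], angular=[[0,0,0],[0,0,0],[0,0,0],[0,0,0],[0,0,0],[0,0,0],[0,0,0],[0,0,0]])

```text
time_s: 27.25
tool_pos: [0.5816, 0.0408, 0.1695]
tool_rot: [0.706, -0.706, 0.035, -0.036]
contact_force: [0.6, 0.2, -0.3]
width: 0.36
```

```bash
python3 go.py .437 -.084 .165 84.3; python3 - <<'E'
from h import *
im=crop("side","s18",150,100,190,150,4);im=crop("top","t18",210,130,130,110,5)
E
```

```text
t27.25 tcp [0.5816 0.0408 0.1695] a84.3 w0.36 q7 1.32 F [ 0.6  0.2 -0.3] 
 travel [-131.4    4.1 -138.6] ang [-0.  -0.   0.1]
```

View pics/s18.png

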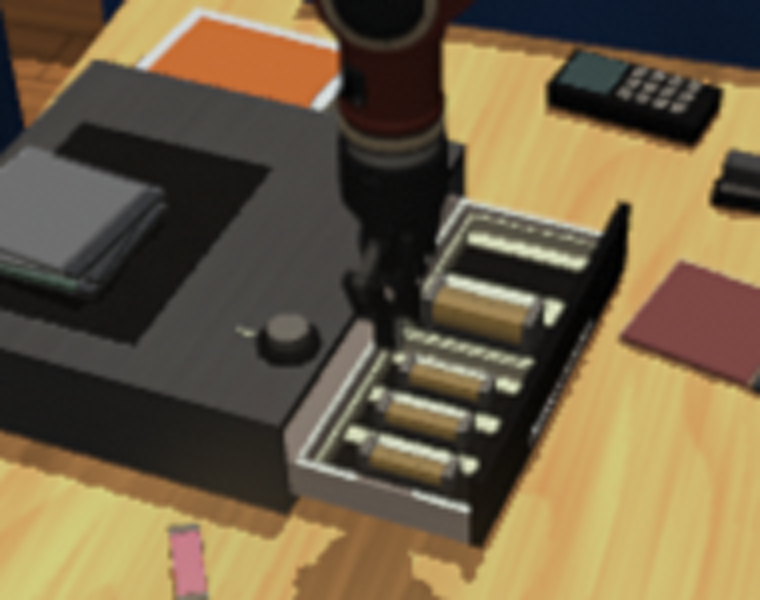

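Call:
servo_tool(fingers=[1,1,1,1,1,1,1,1], travel=[[-15,0,-15],[-38,0,-40],[-62,0,-65],[-86,0,-90],[-108,0,-114],[-124,0,-131],[-131,4,-138],[-131,4,-138]], angular=[[0,0,0],[0,0,0],[0,0,0],[0,0,0],[0,0,0],[0,0,0],[0,0,0],[0,0,0]])

```text
time_s: 28.02
tool_pos: [0.4346, -0.0851, 0.1619]
tool_rot: [-0.706, 0.706, -0.038, 0.036]
contact_force: [0.2, -0.9, -0.8]
width: -0.004
```

```bash
python3 go.py .437 -.084 .045 84.3; python3 - <<'E'
from h import *
im=crop("side","s19",0,0,512,384,1.5);im=crop("top","t19",0,0,512,384,1.5)
E
```

```text
t28.02 tcp [ 0.4346 -0.0851  0.1619] a84.0 w-0.00 q7 1.56 F [ 0.2 -0.9 -0.8] 
 travel [  2.6 116.9   1.5] ang [ 0.  -0.3 -0.2]
```

View pics/s19.png

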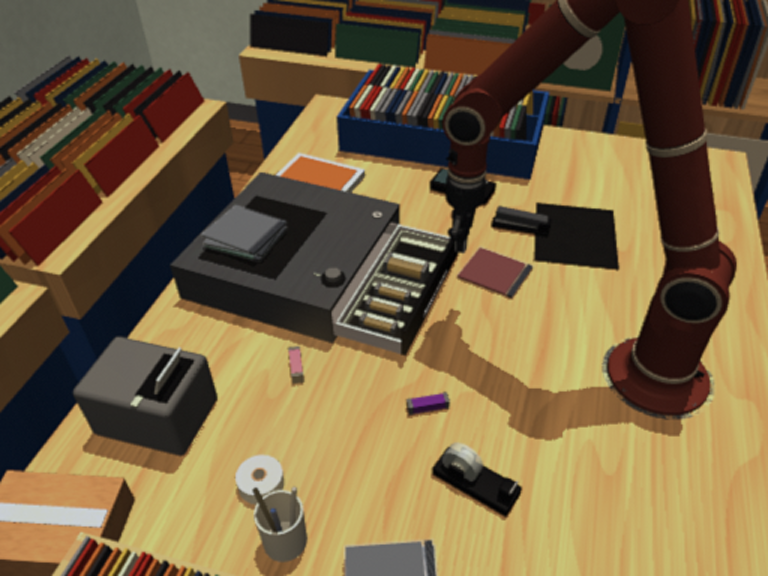

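View pics/t19.png

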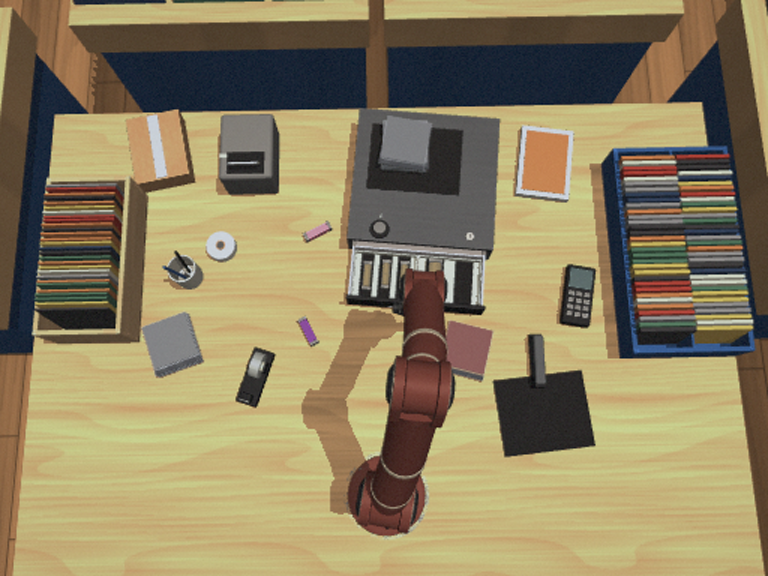

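No brassy tubes are left on the counter, and all four are in the cups. Next I'll come down in front of the drawer and push.

Call:
servo_tool(fingers=[1,1,1,1,1,1,1,1], travel=[[0,15,0],[0,40,0],[0,70,0],[0,95,0],[0,110,0],[0,116,0],[0,116,0],[0,116,0]], angular=[[0,0,0],[0,0,0],[0,0,0],[0,0,0],[0,0,0],[0,0,0],[0,0,0],[0,0,0]])

```text
time_s: 28.78
tool_pos: [0.4383, -0.0826, 0.0464]
tool_rot: [0.706, -0.706, 0.034, -0.035]
contact_force: [0.6, 0.2, 0.0]
width: -0.0
```

Call:
servo_tool(fingers=[1,1,1,1,1,1,1,1], travel=[[6,0,0],[14,0,0],[22,0,0],[30,0,0],[38,0,0],[46,0,0],[54,0,0],[62,0,0]], angular=[[0,0,0],[0,0,0],[0,0,0],[0,0,0],[0,0,0],[0,0,0],[0,0,0],[0,0,0]])

```text
time_s: 29.45
tool_pos: [0.4977, -0.0897, 0.0471]
tool_rot: [-0.706, 0.706, -0.037, 0.034]
contact_force: [-4.5, 0.9, 8.0]
width: -0.0
```

```bash
python3 go.py .6317 -.104 .045 84.3; python3 - <<'E'
from h import *
im=crop("side","s20",150,100,190,150,4)
E
```

```text
t29.45 tcp [ 0.4977 -0.0897  0.0471] a84.2 w-0.00 q7 1.53 F [-4.5  0.9  8. ] 
 travel [134.8   1.6  -0.7] ang [ 0.  -0.1 -0.2]
```

View pics/s20.png

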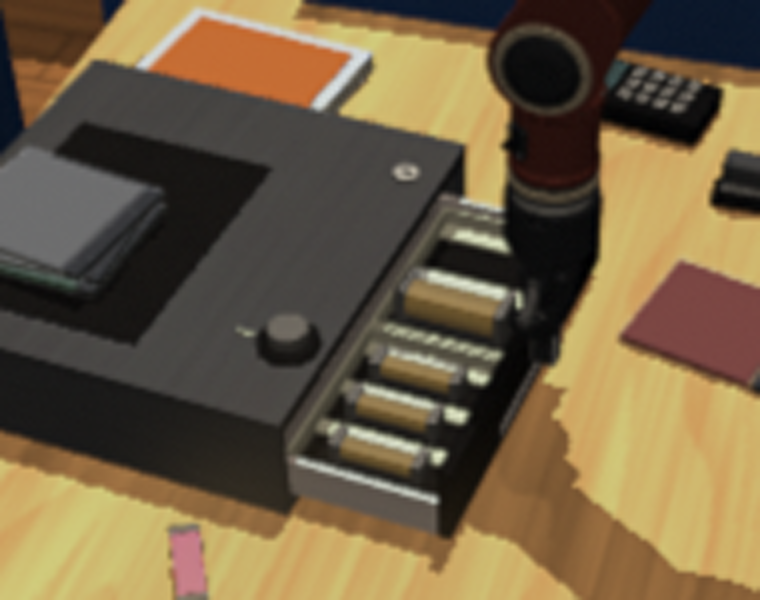

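Call:
servo_tool(fingers=[1,1,1,1,1,1,1,1], travel=[[8,-2,0],[16,-3,0],[24,-4,0],[32,-4,0],[40,-4,0],[48,-4,0],[56,-4,0],[64,-4,0]], angular=[[0,0,0],[0,0,0],[0,0,0],[0,0,0],[0,0,0],[0,0,0],[0,0,0],[0,0,0]])

```text
time_s: 30.17
tool_pos: [0.5578, -0.0959, 0.0487]
tool_rot: [0.706, -0.706, 0.04, -0.031]
contact_force: [-6.7, -0.2, -0.3]
width: -0.002
```

```bash
python3 go.py .6317 -.104 .045 84.3; python3 - <<'E'
from h import *
im=crop("side","s21",150,100,190,150,4)
E
```

```text
t30.17 tcp [ 0.5578 -0.0959  0.0487] a84.2 w-0.00 q7 1.54 F [-6.7 -0.2 -0.3] 
 travel [74.4  2.8 -0.7] ang [ 0.  -0.1 -0.7]
```

View pics/s21.png

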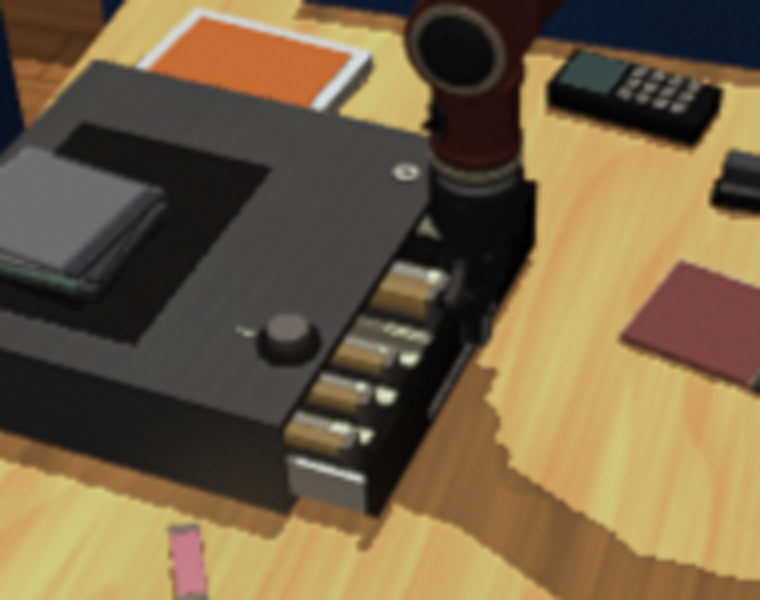

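Call:
servo_tool(fingers=[1,1,1,1,1,1,1,1], travel=[[8,0,0],[16,0,0],[24,0,0],[32,0,0],[40,0,0],[48,0,0],[54,0,0],[60,0,0]], angular=[[0,0,0],[0,0,0],[0,0,0],[0,0,0],[0,0,0],[0,0,0],[0,0,0],[0,0,0]])

```text
time_s: 30.88
tool_pos: [0.6163, -0.1018, 0.0492]
tool_rot: [0.706, -0.706, 0.041, -0.03]
contact_force: [-14.3, 1.3, 8.4]
width: 0.003
```

Call:
servo_tool(fingers=[1,1,1,1,1,1,1,1], travel=[[2,0,0],[4,0,0],[6,0,0],[8,0,0],[10,0,0],[12,0,0],[14,0,0],[16,0,0]], angular=[[0,0,0],[0,0,0],[0,0,0],[0,0,0],[0,0,0],[0,0,0],[0,0,0],[0,0,0]])

```text
time_s: 31.55
tool_pos: [0.6269, -0.1033, 0.0481]
tool_rot: [0.706, -0.706, 0.045, -0.027]
contact_force: [-19.7, 1.7, 7.7]
width: -0.0
```

```bash
python3 go.py .6317 -.104 .045 84.3; python3 - <<'E'
from h import *
im=crop("side","s22",150,100,190,150,4)
E
```

```text
t31.55 tcp [ 0.6269 -0.1033  0.0481] a84.2 w-0.00 q7 1.54 F [-19.7   1.7   7.7] 
 travel [ 4.9  3.  -0.2] ang [ 0.  -0.1 -1.5]
```

View pics/s22.png

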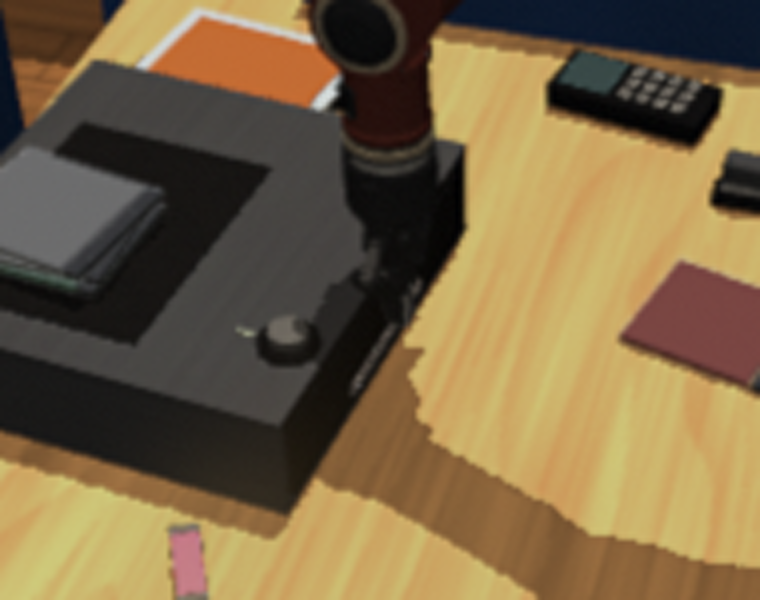

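Call:
servo_tool(fingers=[1,1,1,1,1,1,1,1], travel=[[2,0,0],[3,0,0],[3,0,0],[-5,0,0],[-15,0,0],[-30,0,0],[-50,0,0],[-70,0,0]], angular=[[0,0,0],[0,0,0],[0,0,0],[0,0,0],[0,0,0],[0,0,0],[0,0,0],[0,0,0]])

```text
time_s: 32.27
tool_pos: [0.5692, -0.0968, 0.0507]
tool_rot: [-0.706, 0.706, -0.034, 0.037]
contact_force: [-0.2, -0.0, -0.2]
width: -0.004
```

```bash
python3 go.py .5 -.1 .2 84.3; python3 - <<'E'
from h import *
im=crop("side","s23",150,100,190,150,4)
E
```

```text
t32.27 tcp [ 0.5692 -0.0968  0.0507] a84.3 w-0.00 q7 1.54 F [-0.2 -0.  -0.2] 
 travel [ -68.1 -149.5  -10.1] ang [-0.  -0.   0.2]
```

View pics/s23.png

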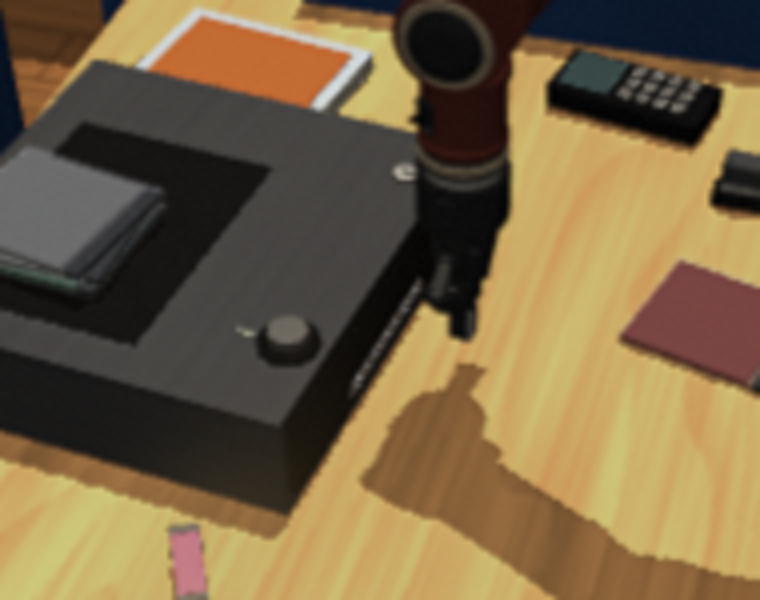

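Call:
servo_tool(fingers=[1,1,1,1,1,1,1,1], travel=[[-20,0,0],[-45,0,0],[-60,-15,0],[-65,-45,0],[-65,-80,0],[-65,-110,0],[-65,-125,0],[-65,-125,0]], angular=[[0,0,0],[0,0,0],[0,0,0],[0,0,0],[0,0,0],[0,0,0],[0,0,0],[0,0,0]])

```text
time_s: 32.98
tool_pos: [0.5075, -0.0907, 0.1799]
tool_rot: [-0.706, 0.707, -0.031, 0.039]
contact_force: [0.4, -0.6, 0.3]
width: 0.003
```

Call:
servo_tool(fingers=[1,1,1,1,1,1,1,1], travel=[[0,0,0],[0,0,0],[0,0,0],[0,0,0],[0,0,0],[0,0,0],[0,0,0],[0,0,0]], angular=[[0,0,0],[0,0,0],[0,0,0],[0,0,0],[0,0,0],[0,0,0],[0,0,0],[0,0,0]])

```text
time_s: 33.65
tool_pos: [0.5036, -0.0902, 0.1751]
tool_rot: [0.706, -0.706, 0.036, -0.035]
contact_force: [0.1, -0.2, -0.5]
width: -0.004
```

```bash
python3 - <<'E'
from h import *
im=crop("side","s24",150,100,190,150,4)
o=cv2.imread("pics/side0.png")[:,:,::-1]
a=np.hstack([k[130:240,205:275] for k in(o,im)]);cv2.imwrite("pics/cmp.png",cv2.resize(a,None,fx=5,fy=5,interpolation=2)[:,:,::-1])
print(get_obs()["contact_force"],get_obs()["tool_pos"])
E
```

```text
[ 0.47611692  0.82709277 -0.6478785 ] [ 0.50361711 -0.09017502  0.17515506]
```

View pics/cmp.png

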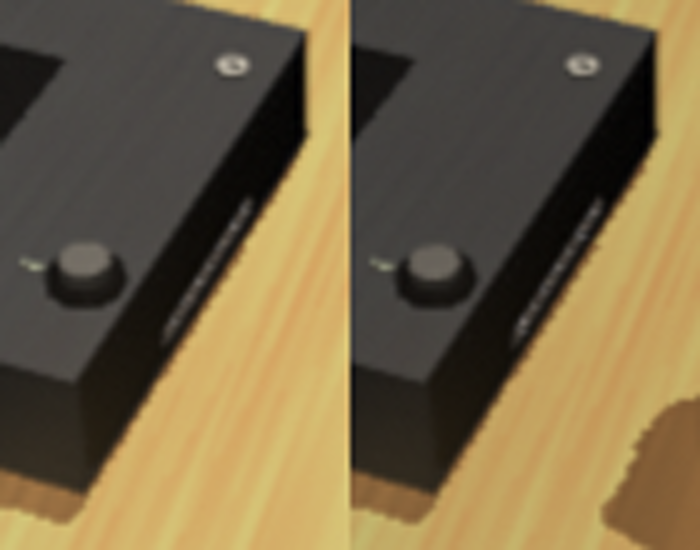

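The till looks the same as at the start (left: before, right: now). The drawer is shut and the button is up, with nothing touching. Handing in.

```bash
python3 -c "
from station import workorder
print(workorder.sign_off())"
```

```text
the job is handed in; nothing more can be done
None
```

I pressed the release, laid the one thick tube in the wide cup and the three thin tubes in the narrow cup, pushed the drawer shut, and handed the job in at about 34 s. Only four tubes were on the counter; the pink and purple look-alikes were left where they were.

- **Tubes:** the last pictures with the drawer open show all four lying flat in their troughs. The view of the whole counter showed no others, and no other objects looked moved. I could not see the tubes once the drawer was shut.
- **Drawer:** the push ended at about 20 N, well above the 11 N the catch needs, so it was against its stop. Afterwards the side picture matched the one from the start: drawer shut and staying shut, button up.
- **Robot:** it stood clear of everything with under 1 N on the wrist when I handed in.
- **What went wrong:** the thick tube first came down on a trough edge, about 10 mm off. I lifted it, shifted it, and it then went in properly. An upward force of about 8 N also showed at times while I pushed the drawer. I didn't find out why, but it gave no trouble.

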